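# Rotate the model, the cup and the jar to their own places and cover the cup

## Robot

A 7-joint arm with a two-finger parallel gripper is mounted at the origin on the work surface. World frame = base frame: x ahead of the robot, y to its left, z up, the work surface at z = 0. Lengths are in m, angles in rad, forces in N, time in s.
With the tool pointing down it reaches from about 0.4 to 0.85 m from the base axis. Payload 4.5 kg.
Tool frame: the origin (TCP) lies on the centre line of the jaws, within the pads' length; the fingertips stand 11 mm ahead of it and the grasp point (between the pads) lies 8 mm behind it; z points along the fingers, y is the line along which they close (so a half turn about z gives the same grasp; the last joint's range is limited). The gripper opens to 88 mm and grips with 3 to 60 N. Pads are 18 mm wide; open, the fingers measure 123 mm over their backs; the gripper's body (75 mm by 187 mm) begins 45 mm behind the grasp point.
Start: joints at [1.14, 0.689, -0.195, 1.565, 0.157, 0.902, -0.215], TCP at [0.28, -0.559, 0.211] pointing down, gripper open.
Joint ranges: [-3.01, 3.01], [-0.46, 2.08], [-1.47, 1.51], [0.13, 2.56], [-1, 4.14], [0.04, 2.09], [-2.66, 2.66]. Speed limits (rad/s): [2.57, 2.57, 3.14, 3.14, 3.14, 3.14, 3.14].

## Interface

Orientations are given as a unit quaternion [x, y, z, w].
In Python, from plant import * gives the robot as it stands. The module is installed in compiled form; this text tells all that it offers.
- The arm moves only by the tool send_rows, never from a script. Its argument "motion" is a list of rows, each an object of numbers: "x", "y", "z": the shift along the tool's x, y, z in cm; "rx", "ry", "rz": the turn, a rotation vector about the tool's x, y, z in rad; "jaw": the finger opening in cm, from 0 to 8.81. In form: [{"x": .., "y": .., "z": .., "rx": .., "ry": .., "rz": .., "jaw": ..}, ...]. A call has exactly 5 rows; each row shifts and turns the commanded pose from where the row before left it, along the tool's axes as they then stand; what a row does not reach is not made up. A row lasts 1/10 s, in which the tool goes at most 50 mm and 8.59 degrees, less where a joint would pass 70% of its speed; a pose out of reach is approached as far as the arm can. A call is refused whole if a number of a shift passes 5 or a number of a turn 0.15, either way. A call with a gripper value outside its range is refused whole. The fingers move at their own pace and stop on an object; "grip_force" is the grip in N (left out, the last holds). Time passes only in rows, so rows that do not move let the fingers close, or fill a call up. It gives the time, the measured TCP pose, the force, the opening and the grip force at its end, in the units of the state.
- get_state(): the state, without advancing time (a new reading comes with each control period).
- snapshot(name): name is "side" or "top" or "wrist"; returns a dict with "img" (480x640x3 uint8, red, green, blue), "vertical_fov" (degrees; the focal length in pixels is half the picture's height over the tangent of half this angle, whatever the lens; pixels are square), "cx", "cy" (the principal point, pixels), "D" ([k1, k2, p1, p2, k3] as OpenCV has them; the pictures are not rectified), "extrinsics" (4x4, takes a point from camera to world coordinates). Camera axes: x right, y up, looking along -z (the intrinsics and any distortion apply to the point x, -y, -z); pixel columns grow to the right and rows downward; lengths in m; the calibration is good to about 2 mm. A picture is of the moment at which its call begins. There is no depth.
- finish_job(): hands the job in; it is judged then, once.
The state is a dict: "clock": time; "q": joint angles; "qd": joint speeds; "joint_torque": joint torques, N m; "tool_pos": TCP position; "eef_rot": TCP orientation; "contact_force": force on the tool from outside, world axes, zero at the start; "moment": the same for the moment, N m; "opening": opening from 0.0 (shut) to 1.0 (fully open); "finger_force": force on a finger pad.
Only numpy, scipy, OpenCV 4.12 (cv2) and the standard library are available. Lean on these libraries where they do the work, as an engineer would, in place of code of your own. Each camera call takes 0.05 s, during which the arm holds its last target. There are 200 camera calls.

## Task

On this model painter's bench three things stand on each other's places: move the beetle model on its cork grip to the round metal turntable, the open steel cup to the square white tile and the lidded glass jar to the shallow steel tray, each upright in the middle of its place, parking one of the three upright in the middle of the empty black mat on the way. When all three stand right and are let go, and not before, put the second steel cup, mouth-down as it is, squarely rim on rim on the open cup as a dust cover. Never tip the open cup over, and leave the brush pot and the tall amber bottle where they stand.

Things in the scene. Friction and masses are not known exactly. Their poses are not given: they have to be found in the camera images.
- model_center (a point): Beetle model: a light-brown upright cork cylinder, 46 mm across and 45 mm high, with a small green and black beetle fixed on its top; 61 mm high in all. Gripped by the cork. The point is on the cork's axis, 25 mm above its underside; z up. Starts on the white tile. About 60 g.
- cup_center (a point): Open cup: a straight-sided stainless cup standing mouth-up, 56 mm across, 60 mm high, wall 3.5 mm, empty. The point is on its axis, 30 mm above its underside; z up. Starts on the steel tray. About 90 g.
- cover_center (a point): Cover cup: a second cup of the same shape and size, standing mouth-down directly on the bench, closed bottom up. The point is on its axis, 30 mm above its lower rim; z up. About 90 g.
- jar_center (a point): Lidded glass jar, closed by a black screw cap: body 50 mm across and 50 mm high, cap 47 mm across above it, 66 mm high in all. The point is on its axis, 33 mm above its underside; z up. Starts on the turntable. About 160 g.
- turntable: Round aluminium painting turntable, 110 mm across, fixed to the bench (does not turn). Its flat top is 18 mm above the bench. Origin: centre of its underside, on the bench; z up. Place of the beetle model.
- tile: Square white ceramic tile, 100 x 100 mm, 8 mm thick, fixed. Origin: centre of its underside, on the bench; z up. Place of the open cup.
- tray: Shallow dark steel tray, 80 mm (its x) by 110 mm (its y), inner floor 3 mm above the bench, rim 8 mm above the bench and 3 mm thick, fixed. Origin: centre of its underside, on the bench; z up. Place of the jar.
- mat: Round black rubber mat, 100 mm across, 4 mm thick, fixed; empty at the start. Origin: centre of its underside, on the bench; z up. The free spot for parking.
- brushpot_center (a point): White ceramic pot holding brushes, 70 mm across, pot 90 mm high, brush tips up to 185 mm above the bench, loose; at the left edge of the work area. The point is on the pot's axis 45 mm above the bench. To be left alone.
- bottle_center (a point): Tall closed amber bottle, 64 mm across, 160 mm high, loose; at the right edge of the work area. The point is on its axis 80 mm above the bench. To be left alone.
There are look-alikes about, which are no part of the job. Leave any pink or yellow look-alike of the part that bears cover_center alone.

How it is judged:
By the outcome, as a careful person would: the job done as asked, in the order asked, and still so for the second after the job is handed in, with the robot touching nothing.
It also fails if it takes over 104 s, if anything falls off the work surface, if the arm or the gripper's body presses on something with over 40 N, if the wrist force passes 120 N, or if a joint passes its speed limit or range.

## Working session

There is one attempt and no reset: what is moved stays moved. The work goes in short steps, Python scripts to look and compute and a tool call to move; the robot and the scene stay as the last step left them, time stands still between calls to the robot, and variables do not carry over. Pictures are saved under pics/ and viewed, at most 14 in all, crops included, and the job is handed in when it is done.

Besides the shell and the picture viewer there is one more tool, called after "Request:" by a JSON object that holds its "name" and its "arguments". send_rows: Moves the arm, as the interface text tells. Its arguments: {"type":"object","properties":{"motion":{"type":"array"},"grip_force":{"type":"number"}},"required":["motion"]}

```bash
mkdir -p pics; cat > h.py <<'E'
from plant import *
import numpy as np, cv2, pickle
from scipy.spatial.transform import Rotation as R
def snap(n,save=None):
    s=snapshot(n)
    if save: cv2.imwrite(f'pics/{save}.png',s['img'][...,::-1])
    return s
def K(s):
    f=240/np.tan(np.radians(s['vertical_fov'])/2)
    return np.array([[f,0,s['cx']],[0,f,s['cy']],[0,0,1.]])
def ray(s,uv,z):
    uv=np.asarray(uv,float).reshape(-1,1,2)
    p=cv2.undistortPoints(uv,K(s),np.array(s['D'],float)).reshape(-1,2)
    E=np.array(s['extrinsics']); d=np.c_[p[:,0],-p[:,1],-np.ones(len(p))]@E[:3,:3].T; o=E[:3,3]
    return o+d*((z-o[2])/d[:,2])[:,None]
def proj(s,P):
    E=np.linalg.inv(np.array(s['extrinsics'])); P=np.atleast_2d(P)@E[:3,:3].T+E[:3,3]
    P=P*[1,-1,-1]
    return cv2.projectPoints(P,np.zeros(3),np.zeros(3),K(s),np.array(s['D'],float))[0].reshape(-1,2)
E
python3 - <<'E'
from h import *
np.set_printoptions(precision=4,suppress=True)
st=get_state();print(st)
for n in('top','side','wrist'):
    s=snap(n,n+'0');pickle.dump(s,open(n+'0.pkl','wb'));print(n,s['vertical_fov'],s['cx'],s['cy'],s['D'],np.array(s['extrinsics']))
E
```

```text
{'clock': 0.0, 'q': array([ 1.1398,  0.69  , -0.1945,  1.5664,  0.1573,  0.9025, -0.2151]), 'qd': array([-0.0019, -0.0013, -0.0008,  0.0009,  0.0001, -0.0008,  0.    ]), 'joint_torque': array([ -0.0005, -52.7553,  -1.2673, -15.3425,  -0.0527,   0.0066,
         0.0002]), 'tool_pos': array([ 0.2798, -0.5581,  0.2104]), 'eef_rot': array([ 0.9731,  0.2304, -0.0003, -0.0009]), 'contact_force': array([-0.1731,  0.4369, -0.0614]), 'moment': array([-0.0249,  0.0282, -0.0141]), 'finger_force': 0.0, 'opening': 0.9990509292967182}
top 50.18470483822627 314.89603145397393 233.83067961090615 [0.0116 0.     0.     0.     0.    ] [[-0.0252  0.992  -0.1239  0.3579]
 [-0.9996 -0.0262 -0.0071 -0.0082]
 [-0.0102  0.1237  0.9923  1.4348]
 [ 0.      0.      0.      1.    ]]
side 46.574603059635336 313.05488227884484 234.03055539015511 [-0.0979  0.      0.      0.      0.    ] [[ 0.9838  0.1376 -0.1153  0.3971]
 [-0.1795  0.7577 -0.6275 -0.8431]
 [ 0.001   0.638   0.7701  1.1009]
 [ 0.      0.      0.      1.    ]]
wrist 70.01606524050372 316.8693910388766 240.73386645462844 [0.0193 0.     0.     0.     0.    ] [[ 0.4496  0.8511  0.2711  0.3503]
 [-0.8932  0.429   0.1345 -0.5237]
 [-0.0018 -0.3027  0.9531  0.3831]
 [ 0.      0.      0.      1.    ]]
```

View pics/top0.png

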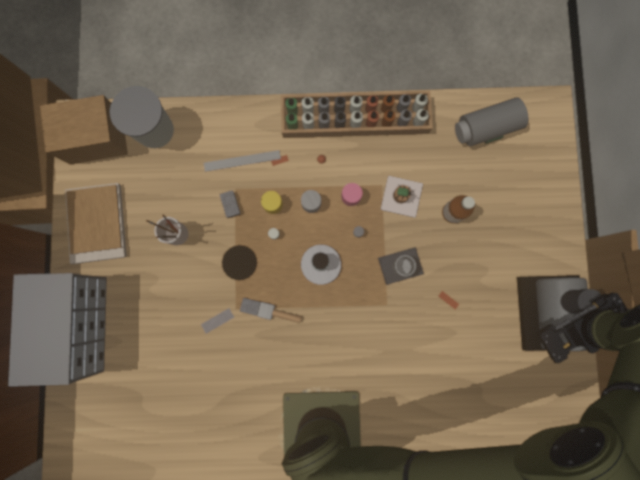

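View pics/side0.png

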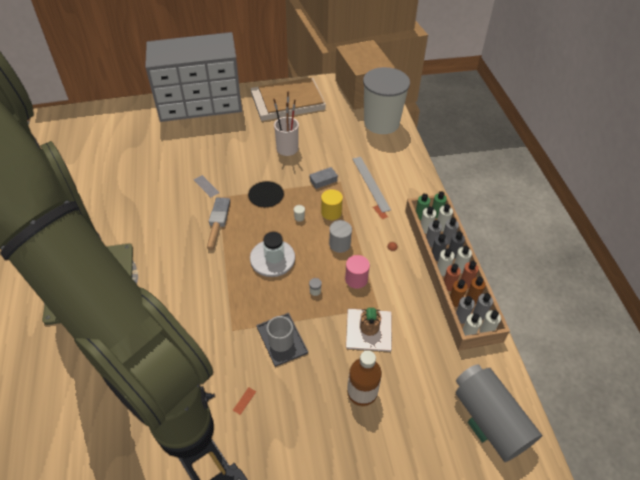

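The top view shows the mat at (240,263), and the turntable with the jar at (321,265). The tile with the beetle is at (402,197), the tray with the open cup at (401,266), and the grey cover cup at (311,201) between yellow and pink look-alikes. The pot is at (168,230) and the bottle at (458,208). The side view agrees.

```bash
python3 - <<'E'
from h import *
np.set_printoptions(precision=4,suppress=True)
s=pickle.load(open('top0.pkl','rb'))
for n,uv,z in [('mat',(240,263),.004),('tt',(321,265),.018),('jar',(320,261),.066),('tile',(402,197),.008),('beetle',(403,193),.055),('tray',(401,266),.005),('cup',(405,265),.06),('cover',(311,200),.06),('pot',(168,230),.09),('bot',(466,203),.16),('pink',(352,193),.06),('yel',(271,201),.06)]:
    print(n,ray(s,uv,z)[0])
p=ray(s,np.array([(387,177),(423,183),(419,216),(382,210)]),.008); print('tile edges',np.degrees(np.arctan2(*(p[1]-p[0])[1::-1])))
p=ray(s,np.array([(379,258),(417,249),(424,275),(386,284)]),.008); print('tray',np.degrees(np.arctan2(*(p[1]-p[0])[1::-1])))
# camera in tool frame
w=pickle.load(open('wrist0.pkl','rb'));st=get_state();T=np.eye(4);T[:3,:3]=R.from_quat(st['eef_rot']).as_matrix();T[:3,3]=st['tool_pos']
print(np.linalg.inv(T)@np.array(w['extrinsics'])); print(T)
E
```

```text
mat [0.4599 0.2135 0.004 ]
tt [ 0.4476 -0.0128  0.018 ]
jar [ 0.4553 -0.0103  0.066 ]
tile [ 0.6344 -0.2467  0.008 ]
beetle [ 0.6363 -0.2421  0.055 ]
tray [ 0.4399 -0.2354  0.005 ]
cup [ 0.4392 -0.2375  0.06  ]
cover [0.6228 0.0098 0.06  ]
pot [0.5464 0.3906 0.09  ]
bot [ 0.5852 -0.3811  0.16  ]
pink [ 0.6391 -0.1025  0.06  ]
yel [0.623 0.119 0.06 ]
tile edges -101.31274633461811
tray -78.15230641524019
[[ 0.0015  0.9531  0.3026  0.0784]
 [ 1.     -0.0015  0.      0.0004]
 [ 0.0005  0.3026 -0.9531 -0.1725]
 [ 0.      0.      0.      1.    ]]
[[ 0.8939  0.4483 -0.0007  0.2799]
 [ 0.4483 -0.8939  0.0012 -0.5583]
 [-0.0001 -0.0013 -1.      0.2106]
 [ 0.      0.      0.      1.    ]]
```

View pics/wrist0.png

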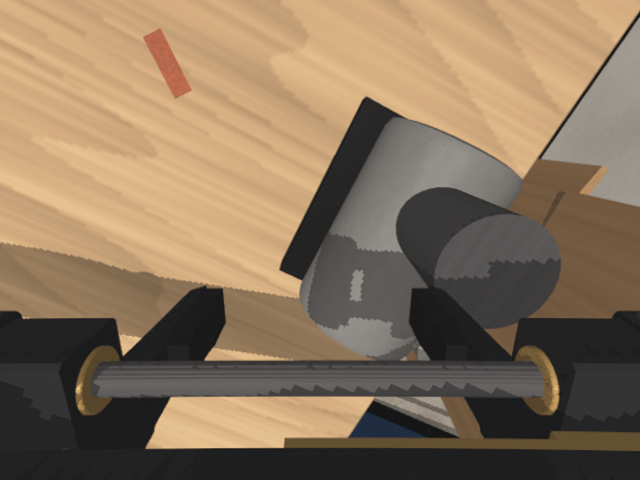

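The wrist camera looks under the TCP at an object clear of the fingers. It currently shows only bench and clutter. I'll move above the turntable.

Request:
{"name": "send_rows", "arguments": {"motion": [{"x": 1.7,"y": -1.7},{"x": 2.7,"y": -2.8},{"x": 2.7,"y": -2.8},{"x": 2.7,"y": -2.8},{"x": 2.7,"y": -2.8}]}}

```text
schema error: expected keys x, y, z, rx, ry, rz, jaw
```

Request:
{"name": "send_rows", "arguments": {"motion": [{"x": 2.7,"y": -2.8},{"x": 2.7,"y": -2.8},{"x": 2.7,"y": -2.8},{"x": 2.7,"y": -2.8},{"x": 2.7,"y": -2.8}]}}

```text
schema error: expected keys x, y, z, rx, ry, rz, jaw
```

Request:
{"name": "send_rows", "arguments": {"motion": [{"x": 2.7,"y": -2.8},{"x": 2.7,"y": -2.8},{"x": 2.7,"y": -2.8},{"x": 2.7,"y": -2.8},{"x": 2.7,"y": -2.8}]}}

```text
schema error: expected keys x, y, z, rx, ry, rz, jaw
```

```bash
cat >> h.py <<'E'
def go(x,y,z,yaw=None):
    "tool-frame shift in cm (and rz) from here to a world TCP target"
    st=get_state();r=R.from_quat(st['eef_rot']);M=r.as_matrix()
    d=M.T@(np.array([x,y,z])-st['tool_pos'])*100
    yw=np.arctan2(M[1,0],M[0,0]); tilt=r.as_matrix()[:,2]
    print('now',st['tool_pos'].round(4),'yaw',round(yw,3),'zaxis',tilt.round(4),'t',round(st['clock'],1),'| shift cm',d.round(2), '' if yaw is None else ('rz',round(yw-yaw,3)))
E
python3 - <<'E'
from h import *
s=snap('wrist','w1');pickle.dump(s,open('w1.pkl','wb'));go(.455,-.011,.21)
E
```

```text
now [ 0.2799 -0.5583  0.2107] yaw 0.465 zaxis [-6.e-04  1.e-03 -1.e+00] t 0.2 | shift cm [ 40.18 -41.08   0.12]
```

View pics/w1.png

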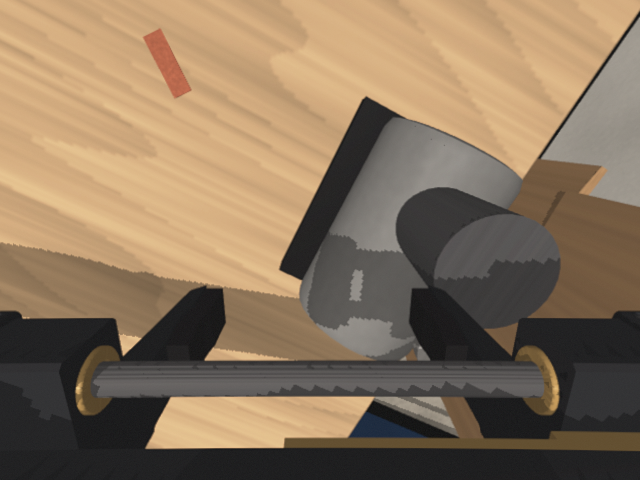

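The call was refused because every row needs all the keys, so the arm has not moved and the picture is unchanged.

Request:
{"name": "send_rows", "arguments": {"motion": [{"x": 1.7,"y": -1.7,"z": 0,"rx": 0,"ry": 0,"rz": 0,"jaw": 8.8},{"x": 2.7,"y": -2.8,"z": 0,"rx": 0,"ry": 0,"rz": 0,"jaw": 8.8},{"x": 2.7,"y": -2.8,"z": 0,"rx": 0,"ry": 0,"rz": 0,"jaw": 8.8},{"x": 2.7,"y": -2.8,"z": 0,"rx": 0,"ry": 0,"rz": 0,"jaw": 8.8},{"x": 2.7,"y": -2.8,"z": 0,"rx": 0,"ry": 0,"rz": 0,"jaw": 8.8}]}}

```text
clock: 0.7
tool_pos: [0.3343, -0.3858, 0.2112]
eef_rot: [0.973, 0.23, 0.0, -0.0]
contact_force: [0.4, -0.2, -0.4]
opening: 0.999
finger_force: 0.0
```

Request:
{"name": "send_rows", "arguments": {"motion": [{"x": 2.7,"y": -2.8,"z": 0,"rx": 0,"ry": 0,"rz": 0,"jaw": 8.8},{"x": 2.7,"y": -2.8,"z": 0,"rx": 0,"ry": 0,"rz": 0,"jaw": 8.8},{"x": 2.7,"y": -2.8,"z": 0,"rx": 0,"ry": 0,"rz": 0,"jaw": 8.8},{"x": 2.7,"y": -2.8,"z": 0,"rx": 0,"ry": 0,"rz": 0,"jaw": 8.8},{"x": 2.7,"y": -2.8,"z": 0,"rx": 0,"ry": 0,"rz": 0,"jaw": 8.8}]}}

```text
clock: 1.2
tool_pos: [0.3923, -0.2002, 0.2113]
eef_rot: [0.973, 0.23, 0.0, 0.0]
contact_force: [1.4, 0.0, -0.2]
opening: 1.003
finger_force: 0.0
```

Request:
{"name": "send_rows", "arguments": {"motion": [{"x": 2.7,"y": -2.8,"z": 0,"rx": 0,"ry": 0,"rz": 0,"jaw": 8.8},{"x": 2.7,"y": -2.8,"z": 0,"rx": 0,"ry": 0,"rz": 0,"jaw": 8.8},{"x": 2.7,"y": -2.8,"z": 0,"rx": 0,"ry": 0,"rz": 0,"jaw": 8.8},{"x": 2.7,"y": -2.8,"z": 0,"rx": 0,"ry": 0,"rz": 0,"jaw": 8.8},{"x": 2.7,"y": -2.5,"z": 0,"rx": 0,"ry": 0,"rz": 0,"jaw": 8.8}]}}

```text
clock: 1.7
tool_pos: [0.4514, -0.0169, 0.2113]
eef_rot: [0.973, 0.231, 0.0, -0.0]
contact_force: [0.7, -0.2, -0.6]
opening: 0.996
finger_force: 0.0
```

```bash
python3 - <<'E'
from h import *
s=snap('wrist','w2');pickle.dump(s,open('w2.pkl','wb'));go(.455,-.011,.21)
E
```

```text
now [ 0.4546 -0.0095  0.2116] yaw 0.475 zaxis [ 0.0041  0.0053 -1.    ] t 1.8 | shift cm [-0.04  0.15  0.15]
```

View pics/w2.png

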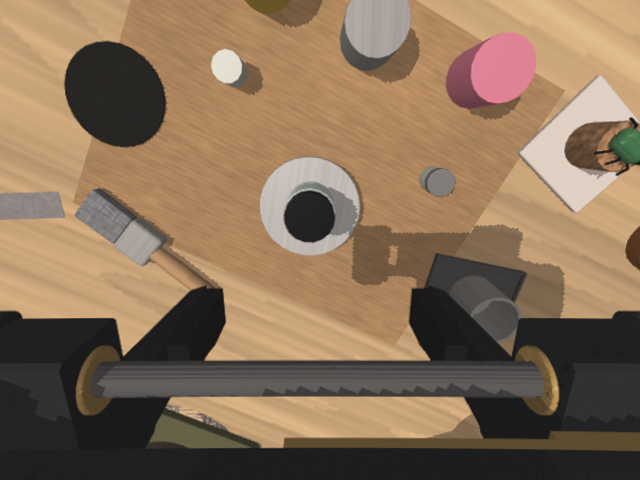

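This view gives the mat at (115,94), the turntable at (310,206), the jar cap at (309,216), and the tile at about (588,143). Next I'll fit these with contours.

```bash
cat >> h.py <<'E'
def blob(s,mask,box,z,n='',hull=True):
    "min-enclosing circle, on plane z, of the biggest blob of the mask in box x0,y0,x1,y1"
    m=np.zeros(mask.shape,np.uint8);x0,y0,x1,y1=box;m[y0:y1,x0:x1]=mask[y0:y1,x0:x1]
    m=cv2.morphologyEx(m,cv2.MORPH_OPEN,np.ones((3,3)))
    c=max(cv2.findContours(m,0,cv2.CHAIN_APPROX_NONE)[0],key=cv2.contourArea).reshape(-1,2)
    P=ray(s,c,z)[:,:2]; (cx,cy),r=cv2.minEnclosingCircle((P*1000).astype(np.float32))
    e=cv2.fitEllipse((P*1000).astype(np.float32))
    print(n,'circ',round(cx,1),round(cy,1),'r',round(r,1),'ell',np.round(e[0],1),np.round(e[1],1),'px',c.mean(0).round()); return P
E
python3 - <<'E'
from h import *
s=pickle.load(open('w2.pkl','rb'));im=s['img'].astype(int);g=im.max(2);hsv=cv2.cvtColor(s['img'],cv2.COLOR_RGB2HSV)
dark=(g<45).astype(np.uint8)
blob(s,dark,(50,30,180,160),.004,'mat')
blob(s,dark,(275,180,345,255),.084,'cap')
lo=((hsv[...,1]<60)&(g>100)).astype(np.uint8)
low=lo|((hsv[...,1]<70)).astype(np.uint8)
blob(s,low,(250,145,370,262),.018,'turntable')
blob(s,((hsv[...,1]<40)&(g>150)).astype(np.uint8),(510,65,640,215),.008,'tile')
E
```

```text
mat circ 459.6 216.0 r 49.0 ell [459.6 216. ] [95.6 97. ] px [115.  94.]
cap circ 453.8 -8.4 r 23.1 ell [453.7  -8.6] [43.1 45.3] px [309. 216.]
turntable circ 447.7 -10.2 r 54.9 ell [447.9 -10.2] [108.2 108.3] px [310. 206.]
tile circ 632.8 -241.5 r 67.5 ell [ 629.3 -234.9] [ 95.6 113.2] px [577. 145.]
```

Request:
{"name": "send_rows", "arguments": {"motion": [{"x": 0,"y": 0.0,"z": 3,"rx": 0,"ry": 0,"rz": 0,"jaw": 8.8},{"x": 0,"y": -0.1,"z": 4.5,"rx": 0,"ry": 0,"rz": 0,"jaw": 8.8},{"x": 0,"y": 0,"z": 4.5,"rx": 0,"ry": 0,"rz": 0,"jaw": 8.8},{"x": 0,"y": 0,"z": 3.2,"rx": 0,"ry": 0,"rz": 0,"jaw": 8.8},{"x": 0,"y": 0,"z": 1.9,"rx": 0,"ry": 0,"rz": 0,"jaw": 8.8}], "grip_force": 25}}

```text
clock: 2.25
tool_pos: [0.4498, -0.0179, 0.0379]
eef_rot: [0.973, 0.231, -0.001, -0.0]
contact_force: [-0.8, 0.3, 0.4]
opening: 1.001
finger_force: 0.0
```

Request:
{"name": "send_rows", "arguments": {"motion": [{"x": 0,"y": 0,"z": 0,"rx": 0,"ry": 0,"rz": 0,"jaw": 6.5},{"x": 0,"y": 0,"z": 0,"rx": 0,"ry": 0,"rz": 0,"jaw": 5.5},{"x": 0,"y": 0,"z": 0,"rx": 0,"ry": 0,"rz": 0,"jaw": 4},{"x": 0,"y": 0,"z": 0,"rx": 0,"ry": 0,"rz": 0,"jaw": 4},{"x": 0,"y": 0,"z": 0,"rx": 0,"ry": 0,"rz": 0,"jaw": 4}], "grip_force": 25}}

```text
clock: 2.75
tool_pos: [0.4511, -0.0173, 0.0412]
eef_rot: [0.973, 0.231, 0.001, -0.0]
contact_force: [-1.3, 1.6, 1.7]
opening: 0.574
finger_force: 1.7
```

```bash
python3 - <<'E'
from h import *
go(.460,.216,.03);print(get_state()['finger_force'])
E
```

```text
now [ 0.4511 -0.0173  0.0412] yaw 0.465 zaxis [ 1.4e-03  8.0e-04 -1.0e+00] t 2.8 | shift cm [ 11.26 -20.45   1.14] 
1.659158980473876
```

Request:
{"name": "send_rows", "arguments": {"motion": [{"x": 0,"y": 0,"z": 0,"rx": 0,"ry": 0,"rz": 0,"jaw": 4},{"x": 0,"y": 0,"z": 0,"rx": 0,"ry": 0,"rz": 0,"jaw": 4},{"x": 0,"y": 0,"z": 0,"rx": 0,"ry": 0,"rz": 0,"jaw": 4},{"x": 0,"y": 0,"z": -1,"rx": 0,"ry": 0,"rz": 0,"jaw": 4},{"x": 0,"y": 0,"z": -2,"rx": 0,"ry": 0,"rz": 0,"jaw": 4}]}}

```text
clock: 3.25
tool_pos: [0.4501, -0.0182, 0.0702]
eef_rot: [0.973, 0.23, -0.001, 0.0]
contact_force: [0.4, -0.1, -1.1]
opening: 0.531
finger_force: 25.0
```

```bash
python3 - <<'E'
from h import *
go(.460,.216,.03);print(get_state()['finger_force'],get_state()['opening'])
s=snap('wrist','w3');im=s['img'];pickle.dump(s,open('w3.pkl','wb'))
E
```

```text
now [ 0.4501 -0.0182  0.0702] yaw 0.464 zaxis [-2.3e-03 -7.0e-04 -1.0e+00] t 3.2 | shift cm [ 11.39 -20.5    4.  ] 
24.999742000743623 0.5306445644786202
```

View pics/w3.png

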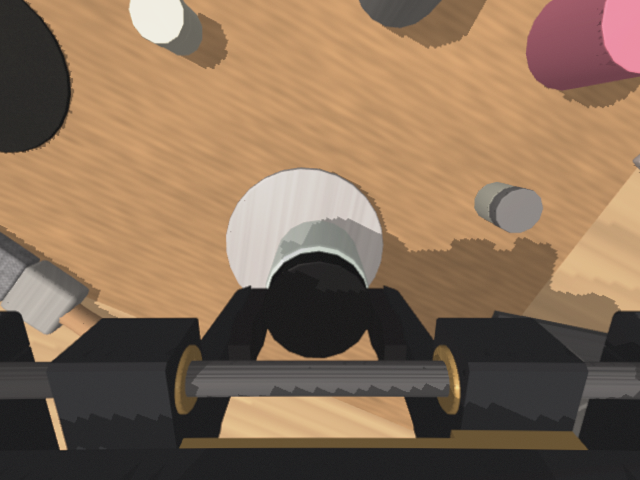

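The jar is held, with the cap circle at about (319,310) and its near edge at row 357. I'll work out its offset along tool x from where the cap circle should project.

```bash
python3 - <<'E'
from h import *
s=pickle.load(open('w3.pkl','rb'))
t=np.array([.4501,-.0182]);X=np.array([np.cos(.464),np.sin(.464)]);Y=np.array([X[1],-X[0]])
for off in(-.005,0,.005,.01):
    c=t+X*off; z=.0702-.0405+.084
    P=[[*(c+.0235*(X*np.cos(a)+Y*np.sin(a))),z] for a in (np.pi,0,np.pi/2)]
    print(off,proj(s,P).round())
print((np.array([.4538,-.0085])-t)@X,(np.array([.4538,-.0085])-t)@Y)
E
```

```text
-0.005 [[315. 380.]
 [315. 285.]
 [370. 335.]]
0 [[315. 371.]
 [315. 274.]
 [370. 324.]]
0.005 [[315. 361.]
 [315. 262.]
 [371. 314.]]
0.01 [[315. 351.]
 [315. 250.]
 [371. 303.]]
0.007649826234694787 -0.00701855815527486
```

Request:
{"name": "send_rows", "arguments": {"motion": [{"x": 1,"y": -2,"z": -0.5,"rx": 0,"ry": 0,"rz": 0,"jaw": 4},{"x": 1.6,"y": -3.2,"z": -0.5,"rx": 0,"ry": 0,"rz": 0,"jaw": 4},{"x": 1.8,"y": -3.5,"z": 0,"rx": 0,"ry": 0,"rz": 0,"jaw": 4},{"x": 1.8,"y": -3.5,"z": 0,"rx": 0,"ry": 0,"rz": 0,"jaw": 4},{"x": 1.8,"y": -3.5,"z": 0,"rx": 0,"ry": 0,"rz": 0,"jaw": 4}]}}

```text
clock: 3.8
tool_pos: [0.4522, 0.1595, 0.0804]
eef_rot: [0.973, 0.23, 0.0, 0.0]
contact_force: [0.6, -0.2, -1.7]
opening: 0.528
finger_force: 25.0
```

Request:
{"name": "send_rows", "arguments": {"motion": [{"x": 1.6,"y": -3,"z": 0,"rx": 0,"ry": 0,"rz": 0,"jaw": 4},{"x": 0.9,"y": -1.8,"z": 1.5,"rx": 0,"ry": 0,"rz": 0,"jaw": 4},{"x": 0,"y": 0,"z": 1.5,"rx": 0,"ry": 0,"rz": 0,"jaw": 4},{"x": 0,"y": 0,"z": 0,"rx": 0,"ry": 0,"rz": 0,"jaw": 4},{"x": 0,"y": 0,"z": 0,"rx": 0,"ry": 0,"rz": 0,"jaw": 4}]}}

```text
clock: 4.3
tool_pos: [0.4527, 0.2114, 0.0502]
eef_rot: [0.973, 0.23, -0.0, 0.001]
contact_force: [0.2, 0.5, -1.5]
opening: 0.527
finger_force: 25.0
```

```bash
python3 - <<'E'
from h import *
go(.453,.2126,.0275)
E
```

```text
now [0.4527 0.2114 0.0502] yaw 0.464 zaxis [-5.0e-04 -1.3e-03 -1.0e+00] t 4.3 | shift cm [ 0.08 -0.09  2.27]
```

Request:
{"name": "send_rows", "arguments": {"motion": [{"x": 0.1,"y": -0.1,"z": 1,"rx": 0,"ry": 0,"rz": 0,"jaw": 4},{"x": 0,"y": 0,"z": 0.8,"rx": 0,"ry": 0,"rz": 0,"jaw": 4},{"x": 0,"y": 0,"z": 0.4,"rx": 0,"ry": 0,"rz": 0,"jaw": 4},{"x": 0,"y": 0,"z": 0.1,"rx": 0,"ry": 0,"rz": 0,"jaw": 4},{"x": 0,"y": 0,"z": 0,"rx": 0,"ry": 0,"rz": 0,"jaw": 4}]}}

```text
clock: 4.8
tool_pos: [0.4532, 0.2135, 0.0272]
eef_rot: [0.973, 0.23, -0.0, 0.0]
contact_force: [-0.8, -0.4, -1.5]
opening: 0.526
finger_force: 25.0
```

Request:
{"name": "send_rows", "arguments": {"motion": [{"x": 0,"y": 0,"z": 0,"rx": 0,"ry": 0,"rz": 0,"jaw": 5.2},{"x": 0,"y": 0,"z": 0,"rx": 0,"ry": 0,"rz": 0,"jaw": 7},{"x": 0,"y": 0,"z": 0,"rx": 0,"ry": 0,"rz": 0,"jaw": 8.8},{"x": 0,"y": 0,"z": 0,"rx": 0,"ry": 0,"rz": 0,"jaw": 8.8},{"x": 0,"y": 0,"z": 0,"rx": 0,"ry": 0,"rz": 0,"jaw": 8.8}]}}

```text
clock: 5.3
tool_pos: [0.4533, 0.2139, 0.0273]
eef_rot: [0.973, 0.23, 0.0, 0.0]
contact_force: [-0.5, 0.3, 0.4]
opening: 0.932
finger_force: 0.0
```

```bash
python3 - <<'E'
from h import *
go(.62,-.235,.2)
E
```

```text
now [0.4533 0.2139 0.0273] yaw 0.465 zaxis [ 2.e-04  0.e+00 -1.e+00] t 5.3 | shift cm [ -5.22  47.6  -17.27]
```

Request:
{"name": "send_rows", "arguments": {"motion": [{"x": 0,"y": 0,"z": -2,"rx": 0,"ry": 0,"rz": 0,"jaw": 8.8},{"x": 0,"y": 0,"z": -3.5,"rx": 0,"ry": 0,"rz": 0,"jaw": 8.8},{"x": 0,"y": 0,"z": -4.5,"rx": 0,"ry": 0,"rz": 0,"jaw": 8.8},{"x": 0,"y": 1.6,"z": -4,"rx": 0,"ry": 0,"rz": 0,"jaw": 8.8},{"x": -0.4,"y": 3,"z": -3.3,"rx": 0,"ry": 0,"rz": 0,"jaw": 8.8}]}}

```text
clock: 5.8
tool_pos: [0.4704, 0.1732, 0.2026]
eef_rot: [0.973, 0.233, 0.001, -0.001]
contact_force: [1.0, 0.1, -0.6]
opening: 0.999
finger_force: 0.0
```

Request:
{"name": "send_rows", "arguments": {"motion": [{"x": -0.5,"y": 4.5,"z": 0,"rx": 0,"ry": 0,"rz": 0,"jaw": 8.8},{"x": -0.5,"y": 4.5,"z": 0,"rx": 0,"ry": 0,"rz": 0,"jaw": 8.8},{"x": -0.5,"y": 4.5,"z": 0,"rx": 0,"ry": 0,"rz": 0,"jaw": 8.8},{"x": -0.5,"y": 4.5,"z": 0,"rx": 0,"ry": 0,"rz": 0,"jaw": 8.8},{"x": -0.5,"y": 4.5,"z": 0,"rx": 0,"ry": 0,"rz": 0,"jaw": 8.8}]}}

```text
clock: 6.3
tool_pos: [0.5489, -0.0432, 0.2003]
eef_rot: [0.973, 0.23, -0.0, -0.0]
contact_force: [0.3, 0.4, -1.2]
opening: 0.998
finger_force: 0.0
```

Request:
{"name": "send_rows", "arguments": {"motion": [{"x": -0.5,"y": 4.5,"z": 0,"rx": 0,"ry": 0,"rz": 0,"jaw": 8.8},{"x": -0.5,"y": 4.5,"z": 0,"rx": 0,"ry": 0,"rz": 0,"jaw": 8.8},{"x": -0.5,"y": 4.5,"z": 0,"rx": 0,"ry": 0,"rz": 0,"jaw": 8.8},{"x": -0.5,"y": 4.5,"z": 0,"rx": 0,"ry": 0,"rz": 0,"jaw": 8.8},{"x": -0.3,"y": 2.5,"z": 0,"rx": 0,"ry": 0,"rz": 0,"jaw": 8.8}]}}

```text
clock: 6.8
tool_pos: [0.6199, -0.2403, 0.2]
eef_rot: [0.974, 0.228, -0.0, 0.001]
contact_force: [0.8, 0.2, -0.3]
opening: 0.997
finger_force: 0.0
```

Request:
{"name": "send_rows", "arguments": {"motion": [{"x": 0,"y": 0,"z": 0,"rx": 0,"ry": 0,"rz": 0,"jaw": 8.8},{"x": 0,"y": 0,"z": 0,"rx": 0,"ry": 0,"rz": 0,"jaw": 8.8},{"x": 0,"y": 0,"z": 0,"rx": 0,"ry": 0,"rz": 0,"jaw": 8.8},{"x": 0,"y": 0,"z": 0,"rx": 0,"ry": 0,"rz": 0,"jaw": 8.8},{"x": 0,"y": 0,"z": 0,"rx": 0,"ry": 0,"rz": 0,"jaw": 8.8}]}}

```text
clock: 7.3
tool_pos: [0.6202, -0.2335, 0.2005]
eef_rot: [0.973, 0.231, 0.0, -0.0]
contact_force: [-0.3, 0.0, -1.0]
opening: 1.001
finger_force: 0.0
```

```bash
python3 - <<'E'
from h import *
s=snap('wrist','w4');pickle.dump(s,open('w4.pkl','wb'));go(.635,-.242,.03)
E
```

```text
now [ 0.6202 -0.2339  0.2004] yaw 0.466 zaxis [ 0.e+00  3.e-04 -1.e+00] t 7.3 | shift cm [ 0.96  1.4  17.04]
```

View pics/w4.png

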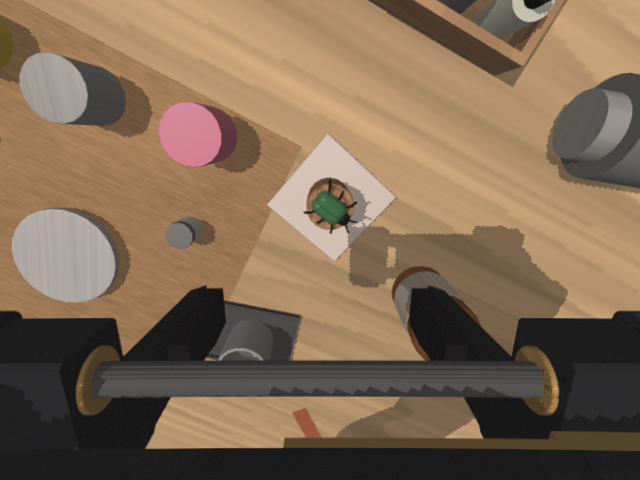

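The wrist view shows tile corners at (328,133), (396,197), (337,261) and (268,206), with the cork top at (330,203) and the bottle lower right. The cover top is at (53,88).

```bash
python3 - <<'E'
from h import *
s=pickle.load(open('w4.pkl','rb'));g=s['img'].max(2);hsv=cv2.cvtColor(s['img'],cv2.COLOR_RGB2HSV)
P=ray(s,np.array([(328,133),(396,197),(337,261),(268,206)]),.008);print('tile',P.mean(0)*1000, (P[1]-P[0])*1000)
m=((hsv[...,1]<45)&(g>110)).astype(np.uint8)
P=blob(s,m,(255,120,400,270),.008,'tile');r=cv2.minAreaRect((P*1000).astype(np.float32));print(r)
c=((hsv[...,1]>=60)|(g<110)).astype(np.uint8)
blob(s,c,(300,172,358,235),.053,'cork')
blob(s,m,(5,200,122,305),.018,'turntable')
print('cover rough',ray(s,(54,88),.06)*1000)
go(.635,-.242,.03)
E
```

```text
tile [ 634.39614715 -245.41561716    8.        ] [-25.19704593 -95.20490326   0.        ]
tile circ 633.9 -243.9 r 67.9 ell [ 634.6 -243.6] [114.7 114.8] px [330. 199.]
((634.1148071289062, -243.92767333984375), (98.521728515625, 98.29552459716797), 75.24530029296875)
cork circ 638.4 -239.9 r 25.3 ell [ 637.3 -239.1] [44.5 49.3] px [330. 204.]
turntable circ 448.3 -11.3 r 54.6 ell [448.3 -11.3] [107.3 107.6] px [ 63. 255.]
cover rough [[621.89037835  11.09270354  60.        ]]
now [ 0.6202 -0.2339  0.2004] yaw 0.466 zaxis [ 0.e+00  3.e-04 -1.e+00] t 7.3 | shift cm [ 0.96  1.4  17.04]
```

```bash
python3 - <<'E'
from h import *
s=pickle.load(open('w4.pkl','rb'))
im=cv2.resize(s['img'][110:280,250:420,::-1],None,fx=4,fy=4,interpolation=cv2.INTER_CUBIC)[:600]
cv2.imwrite('pics/w4c.png',im)
E
```

```text
(no output)
```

View pics/w4c.png

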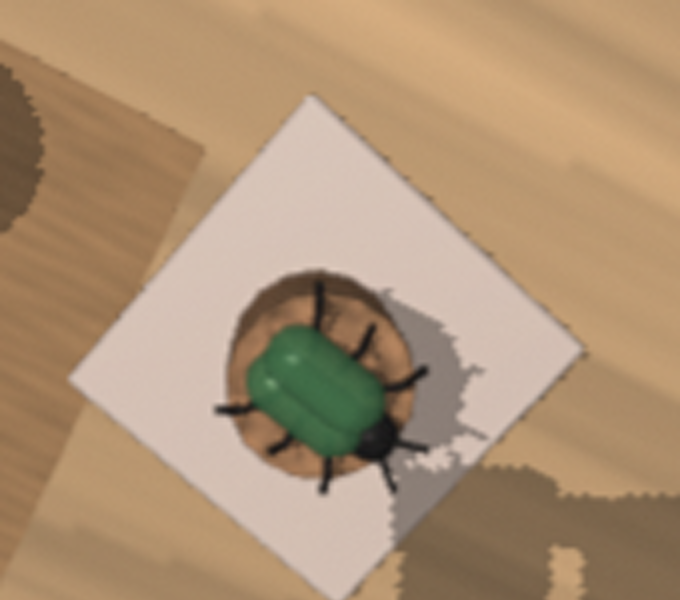

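The crop shows the cork's top face centred at crop (321,385), which is image (330,206).

```bash
python3 - <<'E'
from h import *
s=pickle.load(open('w4.pkl','rb'));p=ray(s,(330.3,206.2),.053)[0];print(p*1000);go(p[0],p[1],.028)
E
```

```text
[ 636.16394594 -240.29096466   53.        ]
now [ 0.6202 -0.2339  0.2004] yaw 0.466 zaxis [ 0.e+00  3.e-04 -1.e+00] t 7.3 | shift cm [ 1.14  1.3  17.24]
```

Request:
{"name": "send_rows", "arguments": {"motion": [{"x": 0.5,"y": 0.6,"z": 2.6,"rx": 0,"ry": 0,"rz": 0,"jaw": 8.8},{"x": 0.6,"y": 0.7,"z": 4.5,"rx": 0,"ry": 0,"rz": 0,"jaw": 8.8},{"x": 0,"y": 0,"z": 4.5,"rx": 0,"ry": 0,"rz": 0,"jaw": 8.8},{"x": 0,"y": 0,"z": 3.5,"rx": 0,"ry": 0,"rz": 0,"jaw": 8.8},{"x": 0,"y": 0,"z": 2.1,"rx": 0,"ry": 0,"rz": 0,"jaw": 8.8}], "grip_force": 20}}

```text
clock: 7.85
tool_pos: [0.6339, -0.2405, 0.025]
eef_rot: [0.973, 0.231, -0.002, -0.001]
contact_force: [-0.3, -0.1, 0.8]
opening: 1.0
finger_force: 0.0
```

Request:
{"name": "send_rows", "arguments": {"motion": [{"x": 0,"y": 0,"z": 0,"rx": 0,"ry": 0,"rz": 0,"jaw": 7},{"x": 0,"y": 0,"z": 0,"rx": 0,"ry": 0,"rz": 0,"jaw": 5.5},{"x": 0,"y": 0,"z": 0,"rx": 0,"ry": 0,"rz": 0,"jaw": 4.7},{"x": 0,"y": 0,"z": 0,"rx": 0,"ry": 0,"rz": 0,"jaw": 4},{"x": 0,"y": 0,"z": 0,"rx": 0,"ry": 0,"rz": 0,"jaw": 3.5}]}}

```text
clock: 8.35
tool_pos: [0.6366, -0.242, 0.0297]
eef_rot: [0.973, 0.23, 0.001, 0.001]
contact_force: [-0.9, 0.4, -0.6]
opening: 0.569
finger_force: 0.0
```

Request:
{"name": "send_rows", "arguments": {"motion": [{"x": 0,"y": 0,"z": 0,"rx": 0,"ry": 0,"rz": 0,"jaw": 3.5},{"x": 0,"y": 0,"z": 0,"rx": 0,"ry": 0,"rz": 0,"jaw": 3.5},{"x": 0,"y": 0,"z": 0,"rx": 0,"ry": 0,"rz": 0,"jaw": 3.5},{"x": 0,"y": 0,"z": 0,"rx": 0,"ry": 0,"rz": 0,"jaw": 3.5},{"x": 0,"y": 0,"z": 0,"rx": 0,"ry": 0,"rz": 0,"jaw": 3.5}]}}

```text
clock: 8.85
tool_pos: [0.6357, -0.2416, 0.0281]
eef_rot: [0.973, 0.23, -0.0, -0.0]
contact_force: [-0.0, -0.4, 0.1]
opening: 0.399
finger_force: 0.1
```

```bash
python3 - <<'E'
from h import *
go(.448,-.011,.12)
E
```

```text
now [ 0.6357 -0.2416  0.0281] yaw 0.465 zaxis [-1.e-04 -0.e+00 -1.e+00] t 8.8 | shift cm [ -6.44 -29.03  -9.18]
```

```bash
python3 - <<'E'
from h import *
s=snap('wrist','w5');pickle.dump(s,open('w5.pkl','wb'));print(get_state()['finger_force'],get_state()['opening'])
E
```

```text
0.10033139493316412 0.3980891215061634
```

View pics/w5.png

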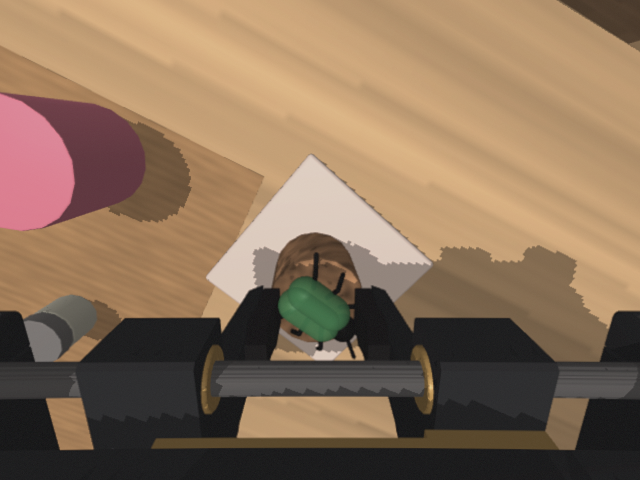

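```bash
python3 - <<'E'
from h import *
s=pickle.load(open('w5.pkl','rb'))
t=np.array([.6357,-.2416]);X=np.array([np.cos(.465),np.sin(.465)]);Y=np.array([X[1],-X[0]])
for off in(-.01,0,.01,.02):
    c=t+X*off
    P=[[*(c+.023*(X*np.cos(a)+Y*np.sin(a))),z] for z in(.053,) for a in (np.pi,0,np.pi/2,-np.pi/2)]
    print(off,proj(s,P).round().tolist())
for w in(.0175,.023): print(w,proj(s,[[*(t+q*w*Y+a*X),z] for q in(-1,1) for a in(0,.009) for z in(.028,.045)]).round().tolist())
cv2.imwrite('pics/w5c.png',cv2.resize(s['img'][210:390,210:430,::-1],None,fx=3.5,fy=3.3,interpolation=cv2.INTER_CUBIC))
E
```

```text
-0.01 [[316.0, 362.0], [316.0, 278.0], [363.0, 322.0], [269.0, 322.0]]
0 [[316.0, 345.0], [316.0, 258.0], [364.0, 303.0], [268.0, 303.0]]
0.01 [[316.0, 327.0], [316.0, 238.0], [364.0, 284.0], [267.0, 284.0]]
0.02 [[316.0, 309.0], [316.0, 216.0], [365.0, 265.0], [266.0, 264.0]]
0.0175 [[284.0, 282.0], [281.0, 296.0], [283.0, 266.0], [280.0, 279.0], [348.0, 282.0], [351.0, 296.0], [348.0, 266.0], [351.0, 279.0]]
0.023 [[274.0, 282.0], [270.0, 296.0], [273.0, 266.0], [269.0, 279.0], [358.0, 282.0], [361.0, 296.0], [358.0, 266.0], [362.0, 279.0]]
```

View pics/w5c.png

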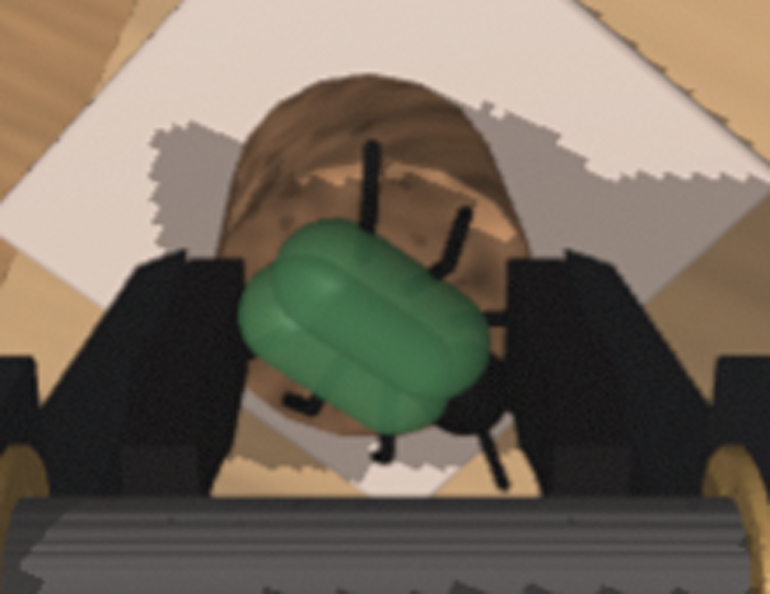

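The cork is centred between the pads (offset about 1.5 mm), but there is no grip force yet. I'll close further.

Request:
{"name": "send_rows", "arguments": {"motion": [{"x": 0,"y": 0,"z": 0,"rx": 0,"ry": 0,"rz": 0,"jaw": 3},{"x": 0,"y": 0,"z": 0,"rx": 0,"ry": 0,"rz": 0,"jaw": 2.5},{"x": 0,"y": 0,"z": 0,"rx": 0,"ry": 0,"rz": 0,"jaw": 2.5},{"x": 0,"y": 0,"z": 0,"rx": 0,"ry": 0,"rz": 0,"jaw": 2.5},{"x": 0,"y": 0,"z": 0,"rx": 0,"ry": 0,"rz": 0,"jaw": 2.5}]}}

```text
clock: 9.4
tool_pos: [0.6366, -0.2418, 0.0287]
eef_rot: [0.973, 0.23, 0.001, 0.0]
contact_force: [1.3, 0.3, 3.8]
opening: 0.345
finger_force: 20.0
```

Request:
{"name": "send_rows", "arguments": {"motion": [{"x": 0,"y": 0,"z": -0.5,"rx": 0,"ry": 0,"rz": 0,"jaw": 2.5},{"x": 0,"y": 0,"z": -1,"rx": 0,"ry": 0,"rz": 0,"jaw": 2.5},{"x": 0,"y": 0,"z": -1,"rx": 0,"ry": 0,"rz": 0,"jaw": 2.5},{"x": 0,"y": 0,"z": -0.5,"rx": 0,"ry": 0,"rz": 0,"jaw": 2.5},{"x": 0,"y": 0,"z": 0,"rx": 0,"ry": 0,"rz": 0,"jaw": 2.5}]}}

```text
clock: 9.9
tool_pos: [0.6366, -0.242, 0.0596]
eef_rot: [0.973, 0.23, 0.001, 0.001]
contact_force: [-0.1, -0.2, -0.9]
opening: 0.344
finger_force: 20.0
```

```bash
python3 - <<'E'
from h import *
go(.448,-.011,.12)
w=snap('wrist','w6')['img'];pickle.dump(snap('side'),open('s6.pkl','wb'));sd=pickle.load(open('s6.pkl','rb'))['img']
a=cv2.resize(w[180:400,200:440],(400,367));b=cv2.resize(sd[250:420,280:480],(400,340))
o=np.zeros((367,800,3),np.uint8);o[:,:400]=a;o[:340,400:]=b
cv2.imwrite('pics/c6.png',o[...,::-1])
E
```

```text
now [ 0.6366 -0.242   0.0596] yaw 0.465 zaxis [ 2.1e-03 -8.0e-04 -1.0e+00] t 9.9 | shift cm [ -6.49 -29.09  -6.1 ]
```

View pics/c6.png

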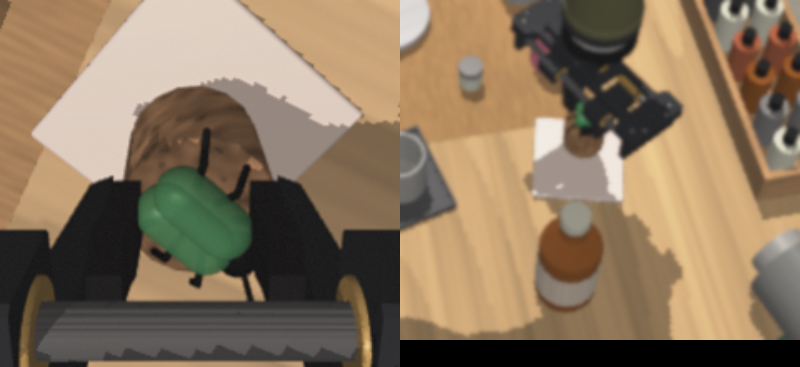

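The beetle model lifted upright and firmly held (left: cork between the pads; right: above the tile). Now I'll carry it to the turntable.

Request:
{"name": "send_rows", "arguments": {"motion": [{"x": 0,"y": 0,"z": -3,"rx": 0,"ry": 0,"rz": 0,"jaw": 2.5},{"x": -0.3,"y": -1.4,"z": -3,"rx": 0,"ry": 0,"rz": 0,"jaw": 2.5},{"x": -0.7,"y": -3,"z": 0,"rx": 0,"ry": 0,"rz": 0,"jaw": 2.5},{"x": -0.9,"y": -4,"z": 0,"rx": 0,"ry": 0,"rz": 0,"jaw": 2.5},{"x": -0.9,"y": -4,"z": 0,"rx": 0,"ry": 0,"rz": 0,"jaw": 2.5}]}}

```text
clock: 10.5
tool_pos: [0.5541, -0.1426, 0.1182]
eef_rot: [0.973, 0.23, 0.0, -0.0]
contact_force: [-0.3, 0.4, -1.2]
opening: 0.349
finger_force: 20.0
```

Request:
{"name": "send_rows", "arguments": {"motion": [{"x": -0.9,"y": -4,"z": 0,"rx": 0,"ry": 0,"rz": 0,"jaw": 2.5},{"x": -0.9,"y": -4,"z": 0,"rx": 0,"ry": 0,"rz": 0,"jaw": 2.5},{"x": -0.9,"y": -4,"z": 0,"rx": 0,"ry": 0,"rz": 0,"jaw": 2.5},{"x": -0.7,"y": -3,"z": 0,"rx": 0,"ry": 0,"rz": 0,"jaw": 2.5},{"x": -0.4,"y": -1.7,"z": 1,"rx": 0,"ry": 0,"rz": 0,"jaw": 2.5}]}}

```text
clock: 11.0
tool_pos: [0.4448, -0.0089, 0.1088]
eef_rot: [0.973, 0.232, 0.0, -0.0]
contact_force: [0.1, -0.4, -0.9]
opening: 0.343
finger_force: 20.0
```

Request:
{"name": "send_rows", "arguments": {"motion": [{"x": 0,"y": 0,"z": 2,"rx": 0,"ry": 0,"rz": 0,"jaw": 2.5},{"x": 0,"y": 0,"z": 2,"rx": 0,"ry": 0,"rz": 0,"jaw": 2.5},{"x": 0,"y": 0,"z": 1,"rx": 0,"ry": 0,"rz": 0,"jaw": 2.5},{"x": 0,"y": 0,"z": 0,"rx": 0,"ry": 0,"rz": 0,"jaw": 2.5},{"x": 0,"y": 0,"z": 0,"rx": 0,"ry": 0,"rz": 0,"jaw": 2.5}]}}

```text
clock: 11.5
tool_pos: [0.4465, -0.0113, 0.0584]
eef_rot: [0.973, 0.23, -0.0, 0.0]
contact_force: [-0.1, 0.4, -0.6]
opening: 0.348
finger_force: 20.0
```

```bash
python3 - <<'E'
from h import *
go(.4471,-.0113,.0385);print(get_state()['opening'])
E
```

```text
now [ 0.4465 -0.0113  0.0584] yaw 0.464 zaxis [-0.e+00 -2.e-04 -1.e+00] t 11.5 | shift cm [0.06 0.03 1.99] 
0.34841942123295677
```

Request:
{"name": "send_rows", "arguments": {"motion": [{"x": 0,"y": 0,"z": 1,"rx": 0,"ry": 0,"rz": 0,"jaw": 2.5},{"x": 0,"y": 0,"z": 0.6,"rx": 0,"ry": 0,"rz": 0,"jaw": 2.5},{"x": 0,"y": 0,"z": 0.3,"rx": 0,"ry": 0,"rz": 0,"jaw": 2.5},{"x": 0,"y": 0,"z": 0.1,"rx": 0,"ry": 0,"rz": 0,"jaw": 2.5},{"x": 0,"y": 0,"z": 0,"rx": 0,"ry": 0,"rz": 0,"jaw": 2.5}]}}

```text
clock: 12.0
tool_pos: [0.4473, -0.0107, 0.0384]
eef_rot: [0.973, 0.231, 0.001, -0.0]
contact_force: [0.9, 0.5, 2.7]
opening: 0.346
finger_force: 20.0
```

Request:
{"name": "send_rows", "arguments": {"motion": [{"x": 0,"y": 0,"z": 0,"rx": 0,"ry": 0,"rz": 0,"jaw": 3.5},{"x": 0,"y": 0,"z": 0,"rx": 0,"ry": 0,"rz": 0,"jaw": 5},{"x": 0,"y": 0,"z": 0,"rx": 0,"ry": 0,"rz": 0,"jaw": 7},{"x": 0,"y": 0,"z": 0,"rx": 0,"ry": 0,"rz": 0,"jaw": 8.8},{"x": 0,"y": 0,"z": 0,"rx": 0,"ry": 0,"rz": 0,"jaw": 8.8}]}}

```text
clock: 12.5
tool_pos: [0.4463, -0.0112, 0.0382]
eef_rot: [0.973, 0.23, -0.0, 0.0]
contact_force: [-0.3, 0.1, -0.4]
opening: 0.74
finger_force: 0.0
```

Request:
{"name": "send_rows", "arguments": {"motion": [{"x": 0,"y": 0,"z": 0,"rx": 0,"ry": 0,"rz": 0,"jaw": 8.8},{"x": 0,"y": 0,"z": 0,"rx": 0,"ry": 0,"rz": 0,"jaw": 8.8},{"x": 0,"y": 0,"z": -2,"rx": 0,"ry": 0,"rz": 0,"jaw": 8.8},{"x": 0,"y": 0,"z": -4,"rx": 0,"ry": 0,"rz": 0,"jaw": 8.8},{"x": 0,"y": 0,"z": -5,"rx": 0,"ry": 0,"rz": 0,"jaw": 8.8}]}}

```text
clock: 13.0
tool_pos: [0.445, -0.0111, 0.1483]
eef_rot: [0.973, 0.23, -0.002, -0.0]
contact_force: [1.4, 0.5, 0.1]
opening: 1.003
finger_force: 0.0
```

```bash
python3 - <<'E'
from h import *
go(.439,-.237,.2);print(get_state()['opening'])
E
```

```text
now [ 0.445  -0.0111  0.1483] yaw 0.465 zaxis [-4.2e-03 -3.0e-04 -1.0e+00] t 13.0 | shift cm [-10.68  19.91  -5.16] 
1.0029420506142095
```

Request:
{"name": "send_rows", "arguments": {"motion": [{"x": -0.7,"y": 1.3,"z": -3,"rx": 0,"ry": 0,"rz": 0,"jaw": 8.8},{"x": -1.5,"y": 2.8,"z": -2.3,"rx": 0,"ry": 0,"rz": 0,"jaw": 8.8},{"x": -2,"y": 3.7,"z": 0,"rx": 0,"ry": 0,"rz": 0,"jaw": 8.8},{"x": -2,"y": 3.7,"z": 0,"rx": 0,"ry": 0,"rz": 0,"jaw": 8.8},{"x": -2,"y": 3.7,"z": 0,"rx": 0,"ry": 0,"rz": 0,"jaw": 8.8}]}}

```text
clock: 13.5
tool_pos: [0.4409, -0.1853, 0.2016]
eef_rot: [0.973, 0.231, 0.0, 0.0]
contact_force: [1.0, 0.1, -0.3]
opening: 0.998
finger_force: 0.0
```

Request:
{"name": "send_rows", "arguments": {"motion": [{"x": -1.6,"y": 3.0,"z": 0,"rx": 0,"ry": 0,"rz": 0,"jaw": 8.8},{"x": -0.9,"y": 1.7,"z": 0,"rx": 0,"ry": 0,"rz": 0,"jaw": 8.8},{"x": 0,"y": 0,"z": 0,"rx": 0,"ry": 0,"rz": 0,"jaw": 8.8},{"x": 0,"y": 0,"z": 0,"rx": 0,"ry": 0,"rz": 0,"jaw": 8.8},{"x": 0,"y": 0,"z": 0,"rx": 0,"ry": 0,"rz": 0,"jaw": 8.8}]}}

```text
clock: 14.0
tool_pos: [0.44, -0.2351, 0.2011]
eef_rot: [0.973, 0.232, -0.0, -0.001]
contact_force: [-0.2, 0.2, 0.1]
opening: 0.998
finger_force: 0.0
```

```bash
python3 - <<'E'
from h import *
s=snap('wrist','w7');pickle.dump(s,open('w7.pkl','wb'));go(.439,-.237,.033)
E
```

```text
now [ 0.4401 -0.2351  0.2012] yaw 0.468 zaxis [-3.e-04  1.e-03 -1.e+00] t 14.1 | shift cm [-0.19  0.14 16.82]
```

View pics/w7.png

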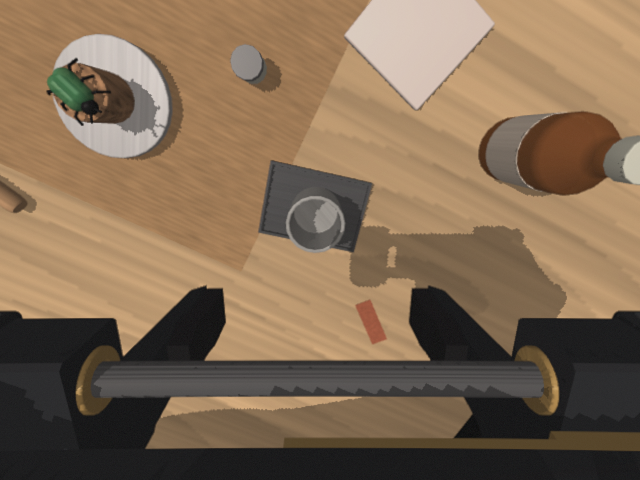

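The beetle stands upright on the turntable at (95,95). The tray corners are at (272,161), (371,182), (355,251) and (260,231). The cup rim ellipse is about (286–345, 193–251).

```bash
python3 - <<'E'
from h import *
s=pickle.load(open('w7.pkl','rb'));g=s['img'].max(2);hsv=cv2.cvtColor(s['img'],cv2.COLOR_RGB2HSV)
P=ray(s,np.array([(272,161),(371,182),(355,251),(260,231)]),.008);print('tray',P.mean(0)*1000,np.linalg.norm(np.diff(P,axis=0),axis=1))
P=ray(s,np.array([(286,222),(345,222),(315.5,251.5),(315.5,193)]),.063)*1000;print(P)
m=((hsv[...,1]<50)&(g>95)).astype(np.uint8)
blob(s,m,(275,188,352,256),.063,'rim')
b=(hsv[...,1]>=40).astype(np.uint8)
# beetle cork base: brown blob's near side on turntable
print('tt+beetle', [ray(s,(x,y),.018)[0].round(4).tolist() for x,y in((112,95.5),)])
E
```

```text
tray [ 439.29172035 -233.13168992    8.        ] [0.10640718 0.07885747 0.10875034]
[[ 425.46433752 -210.4748869    63.        ]
 [ 450.40563183 -259.68448186   63.        ]
 [ 411.84075822 -248.25664691   63.        ]
 [ 462.25094333 -222.80736877   63.        ]]
rim circ 435.6 -235.3 r 27.8 ell [ 436.4 -234.6] [49.6 53.8] px [314. 226.]
tt+beetle [[0.4506, -0.0113, 0.018]]
```

Request:
{"name": "send_rows", "arguments": {"motion": [{"x": -0.3,"y": -0.1,"z": 3,"rx": 0,"ry": 0,"rz": 0,"jaw": 8.8},{"x": 0,"y": 0,"z": 4.5,"rx": 0,"ry": 0,"rz": 0,"jaw": 8.8},{"x": 0,"y": 0,"z": 4.5,"rx": 0,"ry": 0,"rz": 0,"jaw": 8.8},{"x": 0,"y": 0,"z": 3.2,"rx": 0,"ry": 0,"rz": 0,"jaw": 8.8},{"x": 0,"y": 0,"z": 1.6,"rx": 0,"ry": 0,"rz": 0,"jaw": 8.8}]}}

```text
clock: 14.55
tool_pos: [0.4358, -0.2352, 0.0307]
eef_rot: [0.973, 0.232, -0.001, -0.001]
contact_force: [0.7, 0.3, 0.4]
opening: 1.003
finger_force: 0.0
```

Request:
{"name": "send_rows", "arguments": {"motion": [{"x": 0,"y": 0,"z": 0,"rx": 0,"ry": 0,"rz": 0,"jaw": 7},{"x": 0,"y": 0,"z": 0,"rx": 0,"ry": 0,"rz": 0,"jaw": 6},{"x": 0,"y": 0,"z": 0,"rx": 0,"ry": 0,"rz": 0,"jaw": 5},{"x": 0,"y": 0,"z": 0,"rx": 0,"ry": 0,"rz": 0,"jaw": 4},{"x": 0,"y": 0,"z": 0,"rx": 0,"ry": 0,"rz": 0,"jaw": 4}]}}

```text
clock: 15.05
tool_pos: [0.4378, -0.238, 0.0347]
eef_rot: [0.973, 0.23, 0.001, 0.001]
contact_force: [-0.2, -2.7, 25.6]
opening: 0.575
finger_force: 12.7
```

Request:
{"name": "send_rows", "arguments": {"motion": [{"x": 0,"y": 0,"z": 0,"rx": 0,"ry": 0,"rz": 0,"jaw": 4},{"x": 0,"y": 0,"z": 0,"rx": 0,"ry": 0,"rz": 0,"jaw": 4},{"x": 0,"y": 0,"z": 0,"rx": 0,"ry": 0,"rz": 0,"jaw": 4},{"x": 0,"y": 0,"z": 0,"rx": 0,"ry": 0,"rz": 0,"jaw": 4},{"x": 0,"y": 0,"z": 0,"rx": 0,"ry": 0,"rz": 0,"jaw": 4}]}}

```text
clock: 15.55
tool_pos: [0.4371, -0.2377, 0.0333]
eef_rot: [0.973, 0.23, 0.0, 0.0]
contact_force: [0.5, 0.0, 1.9]
opening: 0.456
finger_force: 0.7
```

```bash
python3 - <<'E'
from h import *
go(.634,-.244,.09)
E
```

```text
now [ 0.4371 -0.2377  0.0333] yaw 0.465 zaxis [ 6.e-04 -4.e-04 -1.e+00] t 15.6 | shift cm [17.33  9.39 -5.66]
```

Those grip readings look wrong: an upward force pulse, and the opening went below the cup width. I'll look.

```bash
python3 - <<'E'
from h import *
print(get_state()['finger_force'],get_state()['opening'],get_state()['contact_force'])
w=snap('wrist','w8');pickle.dump(w,open('w8.pkl','wb'));s=snap('side','s8');pickle.dump(s,open('s8.pkl','wb'));w=w['img'];s=s['img']
o=np.zeros((450,800,3),np.uint8);o[:,:420]=cv2.resize(w[130:430,180:460],(420,450));o[:,420:]=cv2.resize(s[260:400,220:340],(380,450),interpolation=cv2.INTER_CUBIC)
cv2.imwrite('pics/c8.png',o[...,::-1])
E
```

```text
0.7269665837156936 0.45606876937500856 [0.50033275 0.01818197 1.86492311]
```

View pics/c8.png

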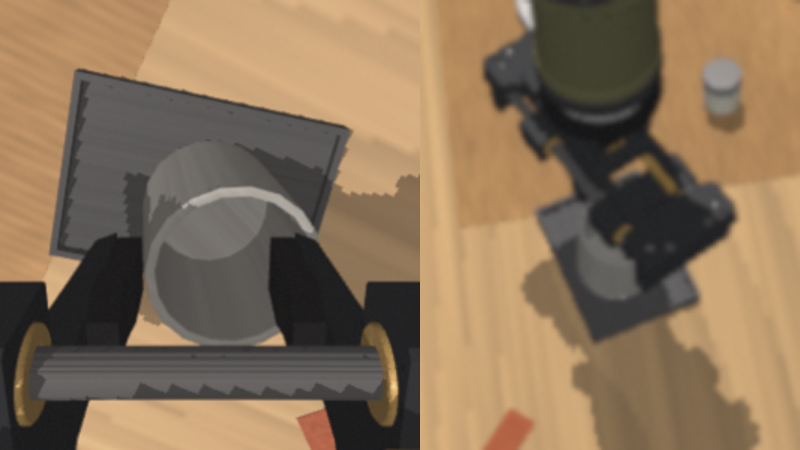

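The cup still stands upright on the tray, but it sits off-centre between the fingers: rim from px 279, rim centre about px (335,310). The right finger overlaps its wall. I'll check the geometry by number.

```bash
python3 - <<'E'
from h import *
s=pickle.load(open('w8.pkl','rb'))
t=np.array([.4371,-.2377]);X=np.array([np.cos(.465),np.sin(.465)]);Y=np.array([X[1],-X[0]])
pt=lambda x,y,z:[*(t+x*X+y*Y),z]
for z in(.022,.04,.06,.08): print('finger inner y=.02 x=.009,z',z,proj(s,[pt(.009,.02,z),pt(.009,-.02,z)]).round(1).tolist())
loc=lambda px,z:[((ray(s,px,z)[0][:2]-t)@a*1000).round(1) for a in(X,Y)]
c=lambda u,v:(180+u/1.5,130+v/1.5)
for n,p,z in(('rim left',c(148,270),.063),('rim bottom',c(215,343),.063),('rim right-top',c(318,232),.063),('rim top',c(232,188),.063),('base top',c(208,142),.003),('base left',c(148,190),.003)): print(n,loc(p,z))
E
```

```text
finger inner y=.02 x=.009,z 0.022 [[350.8, 259.0], [281.0, 258.9]]
finger inner y=.02 x=.009,z 0.04 [[354.1, 271.2], [277.5, 271.1]]
finger inner y=.02 x=.009,z 0.06 [[358.5, 287.7], [272.9, 287.7]]
finger inner y=.02 x=.009,z 0.08 [[364.2, 308.8], [266.9, 308.8]]
rim left [np.float64(-1.0), np.float64(-17.3)]
rim bottom [np.float64(-27.7), np.float64(3.7)]
rim right-top [np.float64(12.0), np.float64(34.8)]
rim top [np.float64(26.2), np.float64(8.4)]
base top [np.float64(24.3), np.float64(1.7)]
base left [np.float64(3.4), np.float64(-23.5)]
```

The fingertips actually sit about 28 mm behind the reported TCP, at z ≈ 0.061, so they are only nipping the rim. That also explains the earlier openings: 47 mm on the jar cap and 30 mm on the beetle. I'll lift off gently, open, and re-measure.

Request:
{"name": "send_rows", "arguments": {"motion": [{"x": 0,"y": 0,"z": -0.1,"rx": 0,"ry": 0,"rz": 0,"jaw": 4},{"x": 0,"y": 0,"z": -0.3,"rx": 0,"ry": 0,"rz": 0,"jaw": 4},{"x": 0,"y": 0,"z": -0.5,"rx": 0,"ry": 0,"rz": 0,"jaw": 4},{"x": 0,"y": 0,"z": -1,"rx": 0,"ry": 0,"rz": 0,"jaw": 4},{"x": 0,"y": 0,"z": -3,"rx": 0,"ry": 0,"rz": 0,"jaw": 4}]}}

```text
clock: 16.15
tool_pos: [0.4356, -0.2368, 0.0817]
eef_rot: [0.973, 0.23, -0.002, -0.001]
contact_force: [0.9, -0.0, -0.3]
opening: 0.455
finger_force: 0.0
```

Request:
{"name": "send_rows", "arguments": {"motion": [{"x": 0,"y": 0,"z": -4,"rx": 0,"ry": 0,"rz": 0,"jaw": 6},{"x": 0,"y": 0,"z": -4,"rx": 0,"ry": 0,"rz": 0,"jaw": 8.8},{"x": 0,"y": 0,"z": 0,"rx": 0,"ry": 0,"rz": 0,"jaw": 8.8},{"x": 0,"y": 0,"z": 0,"rx": 0,"ry": 0,"rz": 0,"jaw": 8.8},{"x": 0,"y": 0,"z": 0,"rx": 0,"ry": 0,"rz": 0,"jaw": 8.8}]}}

```text
clock: 16.65
tool_pos: [0.4361, -0.2371, 0.1618]
eef_rot: [0.973, 0.23, -0.001, -0.0]
contact_force: [1.2, 0.3, -0.8]
opening: 0.887
finger_force: 0.0
```

```bash
python3 - <<'E'
from h import *
s=snap('wrist','w9');pickle.dump(s,open('w9.pkl','wb'))
t=snap('top','t9');pickle.dump(t,open('t9.pkl','wb'))
g=s['img'].max(2);hsv=cv2.cvtColor(s['img'],cv2.COLOR_RGB2HSV)
go(.437,-.235,-.006)
w=cv2.resize(s['img'][120:360,190:450],(433,400),interpolation=cv2.INTER_CUBIC);sd=snap('side')['img'][270:380,240:340]
o=np.zeros((400,800,3),np.uint8);o[:,:433]=w;o[:,436:]=cv2.resize(sd,(364,400),interpolation=cv2.INTER_CUBIC)
cv2.imwrite('pics/c9.png',o[...,::-1])
E
```

```text
now [ 0.4359 -0.237   0.1612] yaw 0.465 zaxis [-2.3e-03  9.0e-04 -1.0e+00] t 16.8 | shift cm [ 0.21 -0.1  16.72]
```

View pics/c9.png

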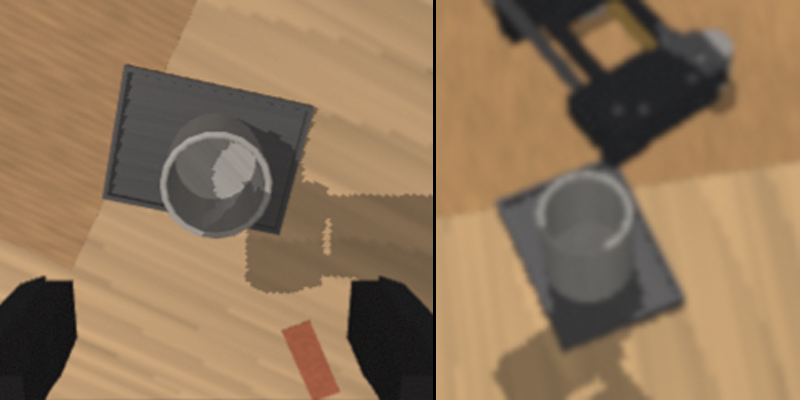

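The cup stands upright on the tray, its rim at px x 286.7–352.8, y 198.6–262.2.

```bash
python3 - <<'E'
from h import *
s=pickle.load(open('w9.pkl','rb'))
P=ray(s,[(286.7,230.4),(352.8,230.4),(319.7,198.6),(319.7,262.2)],.063)[:,:2]*1000;print(P,P[:2].mean(0),P[2:].mean(0),np.linalg.norm(P[1]-P[0]),np.linalg.norm(P[3]-P[2]))
p=P.mean(0)/1000;go(*p,-.006)
# fingertip position in tool frame from earlier open view: inner corners (222,288),(412,288) at y=±44 -> tool z
import glob
E
```

```text
[[ 426.07053942 -214.90767243]
 [ 450.53854313 -263.49146438]
 [ 461.86440823 -227.22731664]
 [ 413.28454342 -251.82778617]] [ 438.30454128 -239.1995684 ] [ 437.57447582 -239.52755141] 54.39731652955777 54.4535248249714
now [ 0.436  -0.237   0.1612] yaw 0.465 zaxis [-0.0023  0.001  -1.    ] t 16.8 | shift cm [ 0.1   0.33 16.72]
```

Request:
{"name": "send_rows", "arguments": {"motion": [{"x": 0.1,"y": 0.3,"z": 3,"rx": 0,"ry": 0,"rz": 0,"jaw": 8.8},{"x": 0,"y": 0,"z": 4,"rx": 0,"ry": 0,"rz": 0,"jaw": 8.8},{"x": 0,"y": 0,"z": 4,"rx": 0,"ry": 0,"rz": 0,"jaw": 8.8},{"x": 0,"y": 0,"z": 2.6,"rx": 0,"ry": 0,"rz": 0,"jaw": 8.8},{"x": 0,"y": 0,"z": 1.5,"rx": 0,"ry": 0,"rz": 0,"jaw": 8.8}]}}

```text
clock: 17.3
tool_pos: [0.4373, -0.2387, 0.0081]
eef_rot: [0.973, 0.23, -0.002, -0.001]
contact_force: [-0.5, -0.6, 0.1]
opening: 1.001
finger_force: 0.0
```

Request:
{"name": "send_rows", "arguments": {"motion": [{"x": 0,"y": 0,"z": 0.6,"rx": 0,"ry": 0,"rz": 0,"jaw": 8.8},{"x": 0,"y": 0,"z": 0.5,"rx": 0,"ry": 0,"rz": 0,"jaw": 8.8},{"x": 0,"y": 0,"z": 0.4,"rx": 0,"ry": 0,"rz": 0,"jaw": 8.8},{"x": 0,"y": 0,"z": 0,"rx": 0,"ry": 0,"rz": 0,"jaw": 7},{"x": 0,"y": 0,"z": 0,"rx": 0,"ry": 0,"rz": 0,"jaw": 6.2}]}}

```text
clock: 17.8
tool_pos: [0.4394, -0.2399, -0.0032]
eef_rot: [0.973, 0.23, 0.0, 0.0]
contact_force: [0.1, 0.7, -0.6]
opening: 0.841
finger_force: 0.0
```

Request:
{"name": "send_rows", "arguments": {"motion": [{"x": 0,"y": 0,"z": 0,"rx": 0,"ry": 0,"rz": 0,"jaw": 5.6},{"x": 0,"y": 0,"z": 0,"rx": 0,"ry": 0,"rz": 0,"jaw": 5.3},{"x": 0,"y": 0,"z": 0,"rx": 0,"ry": 0,"rz": 0,"jaw": 5},{"x": 0,"y": 0,"z": 0,"rx": 0,"ry": 0,"rz": 0,"jaw": 5},{"x": 0,"y": 0,"z": 0,"rx": 0,"ry": 0,"rz": 0,"jaw": 5}], "grip_force": 15}}

```text
clock: 18.3
tool_pos: [0.4391, -0.2397, -0.0034]
eef_rot: [0.973, 0.23, 0.0, 0.0]
contact_force: [-0.2, 0.1, 6.5]
opening: 0.631
finger_force: 15.0
```

The cup is properly held at 55.6 mm. I'll carry it high to the tile, clear of the bottle.

Request:
{"name": "send_rows", "arguments": {"motion": [{"x": 0,"y": 0,"z": -1.4,"rx": 0,"ry": 0,"rz": 0,"jaw": 5},{"x": 0,"y": 0,"z": -2.5,"rx": 0,"ry": 0,"rz": 0,"jaw": 5},{"x": 0,"y": 0,"z": -3.5,"rx": 0,"ry": 0,"rz": 0,"jaw": 5},{"x": 0,"y": 0,"z": -2.5,"rx": 0,"ry": 0,"rz": 0,"jaw": 5},{"x": 1,"y": 0.5,"z": -1.5,"rx": 0,"ry": 0,"rz": 0,"jaw": 5}]}}

```text
clock: 18.8
tool_pos: [0.4489, -0.2402, 0.1127]
eef_rot: [0.973, 0.23, -0.0, 0.0]
contact_force: [0.7, -1.5, -0.8]
opening: 0.634
finger_force: 15.0
```

Request:
{"name": "send_rows", "arguments": {"motion": [{"x": 2.2,"y": 1.2,"z": 0,"rx": 0,"ry": 0,"rz": 0,"jaw": 5},{"x": 3,"y": 1.6,"z": 0,"rx": 0,"ry": 0,"rz": 0,"jaw": 5},{"x": 3.2,"y": 1.7,"z": 0,"rx": 0,"ry": 0,"rz": 0,"jaw": 5},{"x": 3.2,"y": 1.7,"z": 0,"rx": 0,"ry": 0,"rz": 0,"jaw": 5},{"x": 2.7,"y": 1.4,"z": 0,"rx": 0,"ry": 0,"rz": 0,"jaw": 5}]}}

```text
clock: 19.3
tool_pos: [0.6138, -0.2432, 0.1111]
eef_rot: [0.973, 0.23, 0.0, 0.0]
contact_force: [-0.1, -0.2, -1.2]
opening: 0.631
finger_force: 15.0
```

Request:
{"name": "send_rows", "arguments": {"motion": [{"x": 1.5,"y": 0.8,"z": 0,"rx": 0,"ry": 0,"rz": 0,"jaw": 5},{"x": 0.5,"y": 0.2,"z": 0,"rx": 0,"ry": 0,"rz": 0,"jaw": 5},{"x": 0,"y": 0,"z": 0,"rx": 0,"ry": 0,"rz": 0,"jaw": 5},{"x": 0,"y": 0,"z": 0,"rx": 0,"ry": 0,"rz": 0,"jaw": 5},{"x": 0,"y": 0,"z": 0,"rx": 0,"ry": 0,"rz": 0,"jaw": 5}]}}

```text
clock: 19.8
tool_pos: [0.633, -0.2439, 0.1104]
eef_rot: [0.973, 0.23, -0.001, -0.0]
contact_force: [0.5, 0.8, -1.2]
opening: 0.629
finger_force: 15.0
```

```bash
python3 - <<'E'
from h import *
go(.635,-.2437,.0018)
E
```

```text
now [ 0.633  -0.2439  0.1104] yaw 0.464 zaxis [-1.5e-03 -2.0e-04 -1.0e+00] t 19.8 | shift cm [ 0.21  0.08 10.86]
```

Request:
{"name": "send_rows", "arguments": {"motion": [{"x": 0.2,"y": 0.1,"z": 2,"rx": 0,"ry": 0,"rz": 0,"jaw": 5},{"x": 0,"y": 0,"z": 3,"rx": 0,"ry": 0,"rz": 0,"jaw": 5},{"x": 0,"y": 0,"z": 2.5,"rx": 0,"ry": 0,"rz": 0,"jaw": 5},{"x": 0,"y": 0,"z": 1.2,"rx": 0,"ry": 0,"rz": 0,"jaw": 5},{"x": 0,"y": 0,"z": 0.6,"rx": 0,"ry": 0,"rz": 0,"jaw": 5}]}}

```text
clock: 20.3
tool_pos: [0.6355, -0.2435, 0.0163]
eef_rot: [0.973, 0.23, -0.001, -0.0]
contact_force: [0.0, -0.3, -1.3]
opening: 0.634
finger_force: 15.0
```

Request:
{"name": "send_rows", "arguments": {"motion": [{"x": 0,"y": 0,"z": 0.5,"rx": 0,"ry": 0,"rz": 0,"jaw": 5},{"x": 0,"y": 0,"z": 0.4,"rx": 0,"ry": 0,"rz": 0,"jaw": 5},{"x": 0,"y": 0,"z": 0.3,"rx": 0,"ry": 0,"rz": 0,"jaw": 5},{"x": 0,"y": 0,"z": 0.2,"rx": 0,"ry": 0,"rz": 0,"jaw": 5},{"x": 0,"y": 0,"z": 0,"rx": 0,"ry": 0,"rz": 0,"jaw": 5}]}}

```text
clock: 20.8
tool_pos: [0.6367, -0.2435, 0.0034]
eef_rot: [0.973, 0.23, 0.0, 0.0]
contact_force: [0.2, -0.1, -0.7]
opening: 0.633
finger_force: 15.0
```

```bash
python3 - <<'E'
from h import *
go(.635,-.2437,.0018);print(get_state()['contact_force'])
E
```

```text
now [ 0.6367 -0.2435  0.0034] yaw 0.465 zaxis [ 1.e-04 -1.e-04 -1.e+00] t 20.8 | shift cm [-0.17 -0.06  0.16] 
[ 0.23943228 -0.13140473 -0.69104288]
```

Slightly above contact. I'll take the last 2 mm with the correction, release, and rise.

Request:
{"name": "send_rows", "arguments": {"motion": [{"x": -0.2,"y": 0,"z": 0,"rx": 0,"ry": 0,"rz": 0,"jaw": 5},{"x": 0,"y": 0,"z": 0.1,"rx": 0,"ry": 0,"rz": 0,"jaw": 5},{"x": 0,"y": 0,"z": 0.1,"rx": 0,"ry": 0,"rz": 0,"jaw": 5},{"x": 0,"y": 0,"z": 0,"rx": 0,"ry": 0,"rz": 0,"jaw": 5},{"x": 0,"y": 0,"z": 0,"rx": 0,"ry": 0,"rz": 0,"jaw": 5}]}}

```text
clock: 21.3
tool_pos: [0.6349, -0.2447, 0.0017]
eef_rot: [0.973, 0.23, 0.0, 0.0]
contact_force: [-1.4, 0.4, 4.4]
opening: 0.63
finger_force: 15.0
```

Request:
{"name": "send_rows", "arguments": {"motion": [{"x": 0,"y": 0,"z": 0,"rx": 0,"ry": 0,"rz": 0,"jaw": 5.8},{"x": 0,"y": 0,"z": 0,"rx": 0,"ry": 0,"rz": 0,"jaw": 7},{"x": 0,"y": 0,"z": 0,"rx": 0,"ry": 0,"rz": 0,"jaw": 8.8},{"x": 0,"y": 0,"z": 0,"rx": 0,"ry": 0,"rz": 0,"jaw": 8.8},{"x": 0,"y": 0,"z": 0,"rx": 0,"ry": 0,"rz": 0,"jaw": 8.8}]}}

```text
clock: 21.8
tool_pos: [0.6349, -0.2443, 0.0011]
eef_rot: [0.973, 0.23, -0.0, -0.0]
contact_force: [0.2, -0.3, -0.6]
opening: 0.987
finger_force: 0.0
```

Request:
{"name": "send_rows", "arguments": {"motion": [{"x": 0,"y": 0,"z": -2,"rx": 0,"ry": 0,"rz": 0,"jaw": 8.8},{"x": 0,"y": 0,"z": -4,"rx": 0,"ry": 0,"rz": 0,"jaw": 8.8},{"x": 0,"y": 0,"z": -5,"rx": 0,"ry": 0,"rz": 0,"jaw": 8.8},{"x": 0,"y": 0,"z": -5,"rx": 0,"ry": 0,"rz": 0,"jaw": 8.8},{"x": 0,"y": 0,"z": -3,"rx": 0,"ry": 0,"rz": 0,"jaw": 8.8}]}}

```text
clock: 22.3
tool_pos: [0.6366, -0.245, 0.1958]
eef_rot: [0.973, 0.23, 0.003, 0.002]
contact_force: [0.6, -0.2, 1.0]
opening: 0.996
finger_force: 0.0
```

Request:
{"name": "send_rows", "arguments": {"motion": [{"x": 0,"y": 0,"z": 0,"rx": 0,"ry": 0,"rz": 0,"jaw": 8.8},{"x": 0,"y": 0,"z": 0,"rx": 0,"ry": 0,"rz": 0,"jaw": 8.8},{"x": 0,"y": 0,"z": 0,"rx": 0,"ry": 0,"rz": 0,"jaw": 8.8},{"x": 0,"y": 0,"z": 0,"rx": 0,"ry": 0,"rz": 0,"jaw": 8.8},{"x": 0,"y": 0,"z": 0,"rx": 0,"ry": 0,"rz": 0,"jaw": 8.8}]}}

```text
clock: 22.8
tool_pos: [0.6342, -0.2441, 0.1898]
eef_rot: [0.973, 0.23, -0.001, -0.001]
contact_force: [-0.5, -0.2, 0.3]
opening: 0.998
finger_force: 0.0
```

```bash
python3 - <<'E'
from h import *
s=snap('wrist','w10');pickle.dump(s,open('w10.pkl','wb'));g=s['img'].max(2).astype(int);hsv=cv2.cvtColor(s['img'],cv2.COLOR_RGB2HSV)
c=proj(s,[.6345,-.2441,.068])[0];print(c)
# white tile mask: tile pinkish bright; cup = darker inside tile
x,y=c.astype(int)
m=((g>165)&(hsv[...,1]<45)).astype(np.uint8)
tile=np.zeros_like(m);k=[cv2.contourArea(q) for q in cv2.findContours(m,0,1)[0]];print(sorted(k)[-3:])
for r in range(y-45,y+50,6): print(''.join('%4d'%v for v in g[r,x-60:x+64:4]))
go(.455,.21,.2)
E
```

```text
[316.69134386 224.02704192]
[817.0, 2578.0, 4276.5]
 157 166 153 154 159 183 189 213 214 214 213 213 213 213 213 213 213 213 213 212 213 212 213 213 203 172 186 188 189 189 187
 155 154 158 158 180 207 214 213 212 213 213 212 213 214 212 188 167 211 214 212 212 211 212 211 211 212 176 186 184 185 187
 153 157 156 139 212 212 212 213 212 213 212 212  89  89  89  86  82  81  77  76 209 211 211 211 211 210 210 211 163 188 186
 151 150 159 213 211 212 213 211 212 211 172  90  92 146 157 152 155 153 134  79  73 124 139 140 208 209 209 210 209 198 190
 155 190 213 213 212 212 212 211 211 210  96 153  99  96  98  96 100  97 147 147 148  89 139 139 138 139 202 209 210 209 209
 206 212 211 210 210 211 211 210 211 138 109  99 100  99  98  98 121 150 151 147 150 138 111 138 138 137 138 142 209 208 210
 211 211 210 211 211 211 211 210 186 116  89  97  98  99 100 100 145 146 145 149 146 128 136 132 138 138 137 137 209 202 168
 178 187 211 211 211 211 212 210 151  66  68  99  97  96  98 126 149 147 147 143 149  91  88 134 137 138 138 137 146 170 173
 184 184 181 190 210 212 210 210 157  68  69  70
[... 367 characters left out ...]
 164 116  75  77  77  82  86  91  79  75  85 111 133 128 128 127 128 128 128 126 124
 164 175 177 176 180 183 184 183 184 184 181 209 169 148 134 108 106  95  99 146 210 144 183 143 128 129 128 128 128 128 129
 160 161 160 162 171 177 175 178 182 184 185 184 181 210 210 208 208 209 208 200 174 176 175 120 121 121 121 127 131 128 127
 167 164 161 160 162 162 161 160 162 171 178 182 184 184 192 208 209 208 167 185 184 185 186 119 117 115 117 120 120 121 126
 176 176 174 169 166 162 162 164 163 163 162 162 169 170 175 183 203 177 182 186 187 187 185 122 123 124 121 118 116 116 119
now [ 0.6344 -0.2441  0.1901] yaw 0.465 zaxis [-1.8e-03  6.0e-04 -1.0e+00] t 22.9 | shift cm [  4.32 -48.64  -0.94]
```

The cup rim centre is at px (316.8,224.5) against a predicted (316.7,224.0), so it stands in the middle of the tile within 1 mm. Next is the jar on the mat.

Request:
{"name": "send_rows", "arguments": {"motion": [{"x": 0.2,"y": -2,"z": -0.5,"rx": 0,"ry": 0,"rz": 0,"jaw": 8.8},{"x": 0.3,"y": -3.6,"z": -0.5,"rx": 0,"ry": 0,"rz": 0,"jaw": 8.8},{"x": 0.4,"y": -4.5,"z": 0,"rx": 0,"ry": 0,"rz": 0,"jaw": 8.8},{"x": 0.4,"y": -4.5,"z": 0,"rx": 0,"ry": 0,"rz": 0,"jaw": 8.8},{"x": 0.4,"y": -4.5,"z": 0,"rx": 0,"ry": 0,"rz": 0,"jaw": 8.8}]}}

```text
clock: 23.35
tool_pos: [0.5637, -0.0645, 0.201]
eef_rot: [0.973, 0.23, 0.0, -0.0]
contact_force: [1.7, 0.1, -0.0]
opening: 0.997
finger_force: 0.0
```

Request:
{"name": "send_rows", "arguments": {"motion": [{"x": 0.4,"y": -4.5,"z": 0,"rx": 0,"ry": 0,"rz": 0,"jaw": 8.8},{"x": 0.4,"y": -4.5,"z": 0,"rx": 0,"ry": 0,"rz": 0,"jaw": 8.8},{"x": 0.4,"y": -4.5,"z": 0,"rx": 0,"ry": 0,"rz": 0,"jaw": 8.8},{"x": 0.4,"y": -4.5,"z": 0,"rx": 0,"ry": 0,"rz": 0,"jaw": 8.8},{"x": 0.4,"y": -4.5,"z": 0,"rx": 0,"ry": 0,"rz": 0,"jaw": 8.8}]}}

```text
clock: 23.85
tool_pos: [0.4807, 0.1457, 0.2011]
eef_rot: [0.973, 0.23, 0.0, 0.0]
contact_force: [0.3, 0.7, 0.9]
opening: 0.996
finger_force: 0.0
```

Request:
{"name": "send_rows", "arguments": {"motion": [{"x": 0.4,"y": -4,"z": 0,"rx": 0,"ry": 0,"rz": 0,"jaw": 8.8},{"x": 0.2,"y": -2.5,"z": 0,"rx": 0,"ry": 0,"rz": 0,"jaw": 8.8},{"x": 0,"y": -0.5,"z": 0,"rx": 0,"ry": 0,"rz": 0,"jaw": 8.8},{"x": 0,"y": 0,"z": 0,"rx": 0,"ry": 0,"rz": 0,"jaw": 8.8},{"x": 0,"y": 0,"z": 0,"rx": 0,"ry": 0,"rz": 0,"jaw": 8.8}]}}

```text
clock: 24.35
tool_pos: [0.4562, 0.2075, 0.2011]
eef_rot: [0.973, 0.229, -0.0, 0.001]
contact_force: [0.2, -0.2, -0.6]
opening: 0.998
finger_force: 0.0
```

```bash
python3 - <<'E'
from h import *
s=snap('wrist','w11');pickle.dump(s,open('w11.pkl','wb'));g=s['img'].max(2).astype(int)
c=proj(s,[.4597,.216,.070])[0];print(c);x,y=c.astype(int)
for r in range(y-48,y+50,6): print(''.join('%4d'%v for v in g[r,x-60:x+64:4]))
m=(g<45).astype(np.uint8);blob(s,m,(x-75,y-90,x+75,y+75),.004,'mat+cap')
go(.4597,.216,-.002)
E
```

```text
[309.48263767 214.49121053]
 200 199 200 202 205 207 208 167  36  36  40  35  38  38  39  39  39  39  38  39  38  38  37  96 162 166 167 160 162 167 163
 179 198 203 201 198 200  77  37  37  37  40  38  39  37  39  39  39  37  37  37  39  38  37  39  55 160 162 162 163 162 162
 192 185 185 196 199  86  38  36  38  39  38  36  37  37  37  38  37  37  40  38  37  39  38  35  38  48 169 163 162 166 163
 186 185 190 193 200  36  35  38  37  37  33  35  77  90  87  85  81  77  78  41  37  40  38  38  37  39 136 164 160 162 163
 196 192 186 184  99  38  38  39  38  37  37  94 116 101  58  31  58  98 111  73  56  29  38  38  37  37  54 168 158 163 159
 189 192 194 194  50  36  39  38  37  39  97  47  38  37  35  36  35  34  37  31  93  27  26  28  26  39  37 171 161 166 165
 190 188 187 187  61  38  38  35  37  53  40  37  35  38  35  33  35  34  35  37  31  84  25  30  29  29  30 168 164 164 168
 189 188 190 190 127  37  39  39  38  86  34  34  35  35  34  32  35  33  35  35  31  75  27  29  28  27  51 127 167 165 169
 202 196 192 188 188  37  39  38  38  35  36  35  34  35  33  35  32  34
[... 539 characters left out ...]
2 106 108 112
 187 191 193 193 190 189 191 171 164 170 169 162 163 161 167 153 159 165 161 164 165 160 164 161 166 163 111 110 112 109 113
 187 184 184 187 190 192 169 161 160 161 162 163 168 163 164 170 164 158 163 166 171 169 165 167 163 143 106 108 112 107 111
 189 191 190 186 184 180 161 160 164 156 160 164 162 163 163 158 163 165 172 164 158 161 161 168 165 155 113 109 112 109 108
 185 183 183 188 191 160 165 155 156 160 159 166 163 163 167 158 160 164 164 168 161 162 167 166 166 135 110 110 108 112 107
mat+cap circ 459.8 217.5 r 48.4 ell [459.8 217.5] [95.4 95.4] px [310. 198.]
now [0.4563 0.2073 0.2012] yaw 0.462 zaxis [ 4.0e-04 -1.2e-03 -1.0e+00] t 24.4 | shift cm [ 0.69 -0.65 20.32]
```

The jar is where expected, at (0.460, 0.216). I'll grasp it.

Request:
{"name": "send_rows", "arguments": {"motion": [{"x": 0.4,"y": -0.4,"z": 3.5,"rx": 0,"ry": 0,"rz": 0,"jaw": 8.8},{"x": 0.3,"y": -0.2,"z": 4.8,"rx": 0,"ry": 0,"rz": 0,"jaw": 8.8},{"x": 0,"y": 0,"z": 4.8,"rx": 0,"ry": 0,"rz": 0,"jaw": 8.8},{"x": 0,"y": 0,"z": 3.5,"rx": 0,"ry": 0,"rz": 0,"jaw": 8.8},{"x": 0,"y": 0,"z": 2,"rx": 0,"ry": 0,"rz": 0,"jaw": 8.8}]}}

```text
clock: 24.9
tool_pos: [0.4587, 0.2153, 0.0124]
eef_rot: [0.973, 0.229, -0.002, 0.001]
contact_force: [-0.2, -0.0, -0.2]
opening: 0.995
finger_force: 0.0
```

Request:
{"name": "send_rows", "arguments": {"motion": [{"x": 0,"y": 0,"z": 0.9,"rx": 0,"ry": 0,"rz": 0,"jaw": 8.8},{"x": 0,"y": 0,"z": 0.6,"rx": 0,"ry": 0,"rz": 0,"jaw": 8},{"x": 0,"y": 0,"z": 0.2,"rx": 0,"ry": 0,"rz": 0,"jaw": 7},{"x": 0,"y": 0,"z": 0,"rx": 0,"ry": 0,"rz": 0,"jaw": 6},{"x": 0,"y": 0,"z": 0,"rx": 0,"ry": 0,"rz": 0,"jaw": 5.3}]}}

```text
clock: 25.4
tool_pos: [0.4598, 0.2181, -0.0009]
eef_rot: [0.973, 0.23, 0.001, -0.0]
contact_force: [0.0, 0.8, 1.0]
opening: 0.659
finger_force: 0.0
```

Request:
{"name": "send_rows", "arguments": {"motion": [{"x": 0,"y": 0,"z": 0,"rx": 0,"ry": 0,"rz": 0,"jaw": 4.8},{"x": 0,"y": 0,"z": 0,"rx": 0,"ry": 0,"rz": 0,"jaw": 4.5},{"x": 0,"y": 0,"z": 0,"rx": 0,"ry": 0,"rz": 0,"jaw": 4.5},{"x": 0,"y": 0,"z": 0,"rx": 0,"ry": 0,"rz": 0,"jaw": 4.5},{"x": 0,"y": 0,"z": 0,"rx": 0,"ry": 0,"rz": 0,"jaw": 4.5}], "grip_force": 20}}

```text
clock: 25.9
tool_pos: [0.4597, 0.218, -0.001]
eef_rot: [0.973, 0.23, 0.001, -0.0]
contact_force: [0.6, -1.2, 6.2]
opening: 0.562
finger_force: 20.0
```

```bash
python3 - <<'E'
from h import *
go(.4393,-.2332,.12)
E
```

```text
now [ 0.4597  0.218  -0.001 ] yaw 0.465 zaxis [ 1.5e-03  4.0e-04 -1.0e+00] t 25.9 | shift cm [-22.02  39.43 -12.12]
```

Request:
{"name": "send_rows", "arguments": {"motion": [{"x": 0,"y": 0,"z": -1.5,"rx": 0,"ry": 0,"rz": 0,"jaw": 4.5},{"x": 0,"y": 0,"z": -3,"rx": 0,"ry": 0,"rz": 0,"jaw": 4.5},{"x": 0,"y": 0,"z": -4,"rx": 0,"ry": 0,"rz": 0,"jaw": 4.5},{"x": -0.4,"y": 0.7,"z": -3,"rx": 0,"ry": 0,"rz": 0,"jaw": 4.5},{"x": -1.1,"y": 2,"z": -1.6,"rx": 0,"ry": 0,"rz": 0,"jaw": 4.5}]}}

```text
clock: 26.4
tool_pos: [0.4587, 0.1898, 0.1315]
eef_rot: [0.973, 0.232, 0.002, -0.001]
contact_force: [0.6, -0.3, -1.9]
opening: 0.562
finger_force: 20.0
```

Request:
{"name": "send_rows", "arguments": {"motion": [{"x": -1.7,"y": 3,"z": 0,"rx": 0,"ry": 0,"rz": 0,"jaw": 4.5},{"x": -2.1,"y": 3.8,"z": 0,"rx": 0,"ry": 0,"rz": 0,"jaw": 4.5},{"x": -2.2,"y": 4,"z": 0,"rx": 0,"ry": 0,"rz": 0,"jaw": 4.5},{"x": -2.2,"y": 4,"z": 0,"rx": 0,"ry": 0,"rz": 0,"jaw": 4.5},{"x": -2.2,"y": 4,"z": 0,"rx": 0,"ry": 0,"rz": 0,"jaw": 4.5}]}}

```text
clock: 26.9
tool_pos: [0.4485, -0.0292, 0.1292]
eef_rot: [0.973, 0.231, -0.0, -0.0]
contact_force: [1.4, -0.4, -2.3]
opening: 0.566
finger_force: 20.0
```

Request:
{"name": "send_rows", "arguments": {"motion": [{"x": -2.2,"y": 4,"z": 0,"rx": 0,"ry": 0,"rz": 0,"jaw": 4.5},{"x": -2.2,"y": 4,"z": 0,"rx": 0,"ry": 0,"rz": 0,"jaw": 4.5},{"x": -2.2,"y": 4,"z": 0,"rx": 0,"ry": 0,"rz": 0,"jaw": 4.5},{"x": -1.9,"y": 3.4,"z": 0,"rx": 0,"ry": 0,"rz": 0,"jaw": 4.5},{"x": -1.1,"y": 1.8,"z": 0,"rx": 0,"ry": 0,"rz": 0,"jaw": 4.5}]}}

```text
clock: 27.4
tool_pos: [0.4391, -0.2287, 0.1291]
eef_rot: [0.974, 0.228, -0.0, 0.001]
contact_force: [0.0, -0.0, -2.4]
opening: 0.564
finger_force: 20.0
```

Request:
{"name": "send_rows", "arguments": {"motion": [{"x": -0.4,"y": 0.7,"z": 1,"rx": 0,"ry": 0,"rz": 0,"jaw": 4.5},{"x": 0,"y": 0,"z": 3,"rx": 0,"ry": 0,"rz": 0,"jaw": 4.5},{"x": 0,"y": 0,"z": 3,"rx": 0,"ry": 0,"rz": 0,"jaw": 4.5},{"x": 0,"y": 0,"z": 0,"rx": 0,"ry": 0,"rz": 0,"jaw": 4.5},{"x": 0,"y": 0,"z": 0,"rx": 0,"ry": 0,"rz": 0,"jaw": 4.5}]}}

```text
clock: 27.9
tool_pos: [0.4396, -0.231, 0.0589]
eef_rot: [0.973, 0.231, -0.001, -0.001]
contact_force: [0.5, -0.6, -1.6]
opening: 0.562
finger_force: 20.0
```

```bash
python3 - <<'E'
from h import *
go(.4401,-.2328,-.002)
s=snap('wrist');g=s['img'].max(2).astype(int);pickle.dump(s,open('w12.pkl','wb'))
E
```

```text
now [ 0.4396 -0.231   0.0589] yaw 0.467 zaxis [-0.0018  0.0013 -1.    ] t 27.9 | shift cm [-0.03  0.2   6.09]
```

Request:
{"name": "send_rows", "arguments": {"motion": [{"x": 0,"y": 0.1,"z": 2,"rx": 0,"ry": 0,"rz": 0,"jaw": 4.5},{"x": 0,"y": 0.1,"z": 1.8,"rx": 0,"ry": 0,"rz": 0,"jaw": 4.5},{"x": 0,"y": 0,"z": 1,"rx": 0,"ry": 0,"rz": 0,"jaw": 4.5},{"x": 0,"y": 0,"z": 0.5,"rx": 0,"ry": 0,"rz": 0,"jaw": 4.5},{"x": 0,"y": 0,"z": 0.4,"rx": 0,"ry": 0,"rz": 0,"jaw": 4.5}]}}

```text
clock: 28.45
tool_pos: [0.4413, -0.2343, 0.0027]
eef_rot: [0.973, 0.23, 0.0, 0.0]
contact_force: [-1.3, 0.7, -1.6]
opening: 0.562
finger_force: 20.0
```

Request:
{"name": "send_rows", "arguments": {"motion": [{"x": 0,"y": 0,"z": 0.2,"rx": 0,"ry": 0,"rz": 0,"jaw": 4.5},{"x": 0,"y": 0,"z": 0.1,"rx": 0,"ry": 0,"rz": 0,"jaw": 4.5},{"x": 0,"y": 0,"z": 0,"rx": 0,"ry": 0,"rz": 0,"jaw": 4.5},{"x": 0,"y": 0,"z": 0,"rx": 0,"ry": 0,"rz": 0,"jaw": 4.5},{"x": 0,"y": 0,"z": 0,"rx": 0,"ry": 0,"rz": 0,"jaw": 4.5}]}}

```text
clock: 28.95
tool_pos: [0.4409, -0.2344, -0.0006]
eef_rot: [0.973, 0.23, 0.0, 0.0]
contact_force: [0.8, -0.1, -2.3]
opening: 0.564
finger_force: 20.0
```

```bash
python3 - <<'E'
from h import *
go(.4401,-.2328,-.002)
E
```

```text
now [ 0.4409 -0.2344 -0.0006] yaw 0.465 zaxis [ 4.e-04 -2.e-04 -1.e+00] t 28.9 | shift cm [-0.01 -0.18  0.14]
```

Request:
{"name": "send_rows", "arguments": {"motion": [{"x": 0,"y": -0.2,"z": 0,"rx": 0,"ry": 0,"rz": 0,"jaw": 4.5},{"x": 0,"y": 0,"z": 0.1,"rx": 0,"ry": 0,"rz": 0,"jaw": 4.5},{"x": 0,"y": 0,"z": 0.1,"rx": 0,"ry": 0,"rz": 0,"jaw": 4.5},{"x": 0,"y": 0,"z": 0,"rx": 0,"ry": 0,"rz": 0,"jaw": 4.5},{"x": 0,"y": 0,"z": 0,"rx": 0,"ry": 0,"rz": 0,"jaw": 4.5}]}}

```text
clock: 29.45
tool_pos: [0.4398, -0.2322, -0.002]
eef_rot: [0.973, 0.23, 0.0, 0.0]
contact_force: [-0.1, 1.1, 8.4]
opening: 0.557
finger_force: 20.0
```

Request:
{"name": "send_rows", "arguments": {"motion": [{"x": 0,"y": 0,"z": 0,"rx": 0,"ry": 0,"rz": 0,"jaw": 5.2},{"x": 0,"y": 0,"z": 0,"rx": 0,"ry": 0,"rz": 0,"jaw": 7},{"x": 0,"y": 0,"z": 0,"rx": 0,"ry": 0,"rz": 0,"jaw": 8.8},{"x": 0,"y": 0,"z": 0,"rx": 0,"ry": 0,"rz": 0,"jaw": 8.8},{"x": 0,"y": 0,"z": 0,"rx": 0,"ry": 0,"rz": 0,"jaw": 8.8}]}}

```text
clock: 29.95
tool_pos: [0.4399, -0.2326, -0.0029]
eef_rot: [0.973, 0.23, -0.0, 0.0]
contact_force: [-0.8, 0.4, 0.3]
opening: 0.928
finger_force: 0.0
```

Request:
{"name": "send_rows", "arguments": {"motion": [{"x": 0,"y": 0,"z": -2,"rx": 0,"ry": 0,"rz": 0,"jaw": 8.8},{"x": 0,"y": 0,"z": -4,"rx": 0,"ry": 0,"rz": 0,"jaw": 8.8},{"x": 0,"y": 0,"z": -5,"rx": 0,"ry": 0,"rz": 0,"jaw": 8.8},{"x": 0,"y": 0,"z": -5,"rx": 0,"ry": 0,"rz": 0,"jaw": 8.8},{"x": 0,"y": 0,"z": -4,"rx": 0,"ry": 0,"rz": 0,"jaw": 8.8}]}}

```text
clock: 30.45
tool_pos: [0.44, -0.2326, 0.1999]
eef_rot: [0.973, 0.23, 0.001, 0.001]
contact_force: [1.1, -0.6, -0.4]
opening: 0.995
finger_force: 0.0
```

Request:
{"name": "send_rows", "arguments": {"motion": [{"x": 0,"y": 0,"z": 0,"rx": 0,"ry": 0,"rz": 0,"jaw": 8.8},{"x": 0,"y": 0,"z": 0,"rx": 0,"ry": 0,"rz": 0,"jaw": 8.8},{"x": 0,"y": 0,"z": 0,"rx": 0,"ry": 0,"rz": 0,"jaw": 8.8},{"x": 0,"y": 0,"z": 0,"rx": 0,"ry": 0,"rz": 0,"jaw": 8.8},{"x": 0,"y": 0,"z": 0,"rx": 0,"ry": 0,"rz": 0,"jaw": 8.8}]}}

```text
clock: 30.95
tool_pos: [0.4392, -0.2321, 0.196]
eef_rot: [0.973, 0.23, -0.001, -0.001]
contact_force: [-1.0, 0.4, -0.2]
opening: 0.996
finger_force: 0.0
```

```bash
python3 - <<'E'
from h import *
go(.615,.005,.2)
s=snap('wrist','w13');pickle.dump(s,open('w13.pkl','wb'));g=s['img'].max(2).astype(int)
x,y=proj(s,[.4393,-.2332,.069])[0].astype(int);print(x,y)
dark=(g<48).astype(np.uint8);blob(s,dark,(x-45,y-45,x+45,y+45),.069,'cap on tray')
hsv=cv2.cvtColor(s['img'],cv2.COLOR_RGB2HSV)
# turntable & cork on it: cork brown
x,y=proj(s,[.448,-.0108,.018])[0].astype(int);print(x,y)
br=((hsv[...,1]>80)).astype(np.uint8);light=((hsv[...,1]<50)&(g>110)).astype(np.uint8)
blob(s,light,(max(0,x-70),max(0,y-75),x+75,y+75),.018,'tt')
# side view: cork base sides
d=snap('side','s13');pickle.dump(d,open('s13.pkl','wb'))
x,y=proj(d,[.448,-.0108,.040])[0].astype(int);print('side',x,y)
h2=cv2.cvtColor(d['img'],cv2.COLOR_RGB2HSV)[...,1]
for r in range(y-24,y+22,3): print(r,''.join('%4d'%v for v in h2[r,x-30:x+32:2]))
E
```

```text
now [ 0.4392 -0.2321  0.196 ] yaw 0.465 zaxis [-0.0025  0.0011 -1.    ] t 30.9 | shift cm [ 26.35 -13.31  -0.42] 
317 223
cap on tray circ 438.5 -233.5 r 23.7 ell [ 438.7 -233.6] [44.9 45.7] px [318. 224.]
110 98
tt circ 447.3 -11.2 r 54.5 ell [447.7 -12. ] [102.4 102.9] px [111.  96.]
side 271 250
226    8   8   8   8   4  11  33  69  72  75  72  71  75  68  72  71  72  75  78  71  68  75  71  72  46   7  16 118 123 124 123
229    4   4   9   5   4   5  15   0  38  67  68  76  75  76  75  71  72  75  70  76  73  65  46   7  21  16  20 118 124 125 124
232   10  10   9  11  13   7  10  18  14  14   7  24  42  49  60  59  51  49  37  23   6  14   7   0   5   9  20 120 124 123 123
235   14  28   7  12  10   5  10  11   0   8   4   0  13   7  13  20  20  13  14   6   5  11   7   9   9  12 108 124 124 125 123
238   21  20  20   7  13  16  16  12  12  19  11   7   8   8   9   9   9   9  11   8   6   9   0  11  22 102 122 125 124 123 124
241   21  12  10  13  13  36  21  18  11  22  22  21  20   9   7   6   6   7   9  11  23  12  23  11  39 119 124 124 124 124 125
244   14  16   4  91 117 1
[... 563 characters left out ...]
 13  21   7  14  14  10  73 125 116  26  14  77 120 125
259  123 122 124 125  89  16  11  11   0   9   4   5   7  15  15  21  14  14  21  21   4  11  10  20  68 137 135  68  15  27 101
262  124 124 124 123 110  22  12  12   7   8   0   4   0   6  15  14  14   7   7   9  10  12  12  12  15  39 128 139 102   0   4
265  124 124 125 123 122  54  12  11  12  13   0   0   4   4   9   9   6  13   6   8  11  12  11   9  11  14  83 139 143 127  26
268  123 123 123 123 124 121  50  13  14  12  14  13  12   9   8   7  11   0  14  11  10  11  11  13  18  86 122 124 132 136 108
271  124 124 123 124 123 125 121  70  22  11  12  12  11  12  10   4   9  11  10  12  12   8  12  52 107 120 122 114  83   7  14
```

The jar is centred on the tray (cap at 438.5, −233.5 against tray centre 439.3, −233.2). Next I'll check the cork on the turntable in the same picture and move over the cover cup.

```bash
python3 - <<'E'
from h import *
for f in('w7','w13'):
    s=pickle.load(open(f+'.pkl','rb'));hsv=cv2.cvtColor(s['img'],cv2.COLOR_RGB2HSV)
    x,y=proj(s,[.4477,-.0111,.018])[0].astype(int)
    m=np.zeros((480,640),np.uint8);m[(hsv[...,1]>75)&(hsv[...,0]<25)]=1
    ci=np.zeros_like(m);pts=proj(s,[[.4477+.051*np.cos(a),-.0111+.051*np.sin(a),.018] for a in np.linspace(0,6.28,60)]);cv2.fillPoly(ci,[pts.astype(np.int32)],1)
    m=cv2.morphologyEx(m&ci,cv2.MORPH_OPEN,np.ones((3,3)));n,l,st,_=cv2.connectedComponentsWithStats(m);k=1+np.argmax(st[1:,4])
    v,u=np.where(l==k);P=ray(s,np.c_[u,v],.018)[:,:2]
    d=np.array(s['extrinsics'])[:2,3]-[.4477,-.0111];d/=np.linalg.norm(d);e=np.array([-d[1],d[0]])
    a=P@d;b=P@e;ed=np.percentile(a,99.7);sel=a>ed-.03;mid=(np.percentile(b[sel],1)+np.percentile(b[sel],99))/2;w=np.ptp(b[sel])
    print(f,'n',len(u),'cork base centre',((ed-.023)*d+mid*e)*1000,'width',w*1000)
E
```

```text
w7 n 2067 cork base centre [447.29768081  -8.66309139] width 45.52559029932907
w13 n 2119 cork base centre [447.39064488  -8.25614487] width 45.73586696206844
```

Request:
{"name": "send_rows", "arguments": {"motion": [{"x": 1.5,"y": -0.7,"z": 0,"rx": 0,"ry": 0,"rz": 0,"jaw": 8.8},{"x": 3,"y": -1.5,"z": -0.5,"rx": 0,"ry": 0,"rz": 0,"jaw": 8.8},{"x": 3.5,"y": -1.8,"z": 0,"rx": 0,"ry": 0,"rz": 0,"jaw": 8.8},{"x": 3.5,"y": -1.8,"z": 0,"rx": 0,"ry": 0,"rz": 0,"jaw": 8.8},{"x": 3.5,"y": -1.8,"z": 0,"rx": 0,"ry": 0,"rz": 0,"jaw": 8.8}]}}

```text
clock: 31.55
tool_pos: [0.5405, -0.096, 0.2019]
eef_rot: [0.973, 0.23, -0.0, -0.0]
contact_force: [0.7, -0.4, 0.7]
opening: 0.996
finger_force: 0.0
```

Request:
{"name": "send_rows", "arguments": {"motion": [{"x": 3.5,"y": -1.8,"z": 0,"rx": 0,"ry": 0,"rz": 0,"jaw": 8.8},{"x": 3.5,"y": -1.8,"z": 0,"rx": 0,"ry": 0,"rz": 0,"jaw": 8.8},{"x": 3,"y": -1.4,"z": 0,"rx": 0,"ry": 0,"rz": 0,"jaw": 8.8},{"x": 1.3,"y": -0.7,"z": 0,"rx": 0,"ry": 0,"rz": 0,"jaw": 8.8},{"x": 0,"y": 0,"z": 0,"rx": 0,"ry": 0,"rz": 0,"jaw": 8.8}]}}

```text
clock: 32.05
tool_pos: [0.6157, 0.0065, 0.2016]
eef_rot: [0.973, 0.232, -0.0, -0.001]
contact_force: [0.3, -0.2, -0.5]
opening: 1.0
finger_force: 0.0
```

Request:
{"name": "send_rows", "arguments": {"motion": [{"x": 0,"y": 0,"z": 0,"rx": 0,"ry": 0,"rz": 0,"jaw": 8.8},{"x": 0,"y": 0,"z": 0,"rx": 0,"ry": 0,"rz": 0,"jaw": 8.8},{"x": 0,"y": 0,"z": 0,"rx": 0,"ry": 0,"rz": 0,"jaw": 8.8},{"x": 0,"y": 0,"z": 0,"rx": 0,"ry": 0,"rz": 0,"jaw": 8.8},{"x": 0,"y": 0,"z": 0,"rx": 0,"ry": 0,"rz": 0,"jaw": 8.8}]}}

```text
clock: 32.55
tool_pos: [0.6152, 0.0036, 0.2024]
eef_rot: [0.973, 0.23, -0.0, 0.0]
contact_force: [0.8, -0.8, -0.0]
opening: 0.998
finger_force: 0.0
```

```bash
python3 - <<'E'
from h import *
s=snap('wrist','w14');pickle.dump(s,open('w14.pkl','wb'));hsv=cv2.cvtColor(s['img'],cv2.COLOR_RGB2HSV);g=s['img'].max(2).astype(int)
c=proj(s,[.622,.0105,.060])[0];print(c);x,y=c.astype(int)
m=((hsv[...,1]<45)&(g>120)).astype(np.uint8);blob(s,m,(x-60,y-60,x+60,y+60),.06,'cover top')
for k,(a,b) in {'pink':((150,179),(.639,-.1025)),'yellow':((22,34),(.623,.119))}.items():
    mm=((hsv[...,0]>=a[0])&(hsv[...,0]<=a[1])&(hsv[...,1]>80)&(g>60)).astype(np.uint8) if isinstance(a,tuple) else ((hsv[...,0]>=a)&(hsv[...,0]<=b)).astype(np.uint8)
    
for r in range(y-42,y+45,6): print(''.join('%4d'%v for v in g[r,x-52:x+54:4]))
go(.622,.0105,-.004)
E
```

```text
[312.94329141 209.41465275]
cover top circ 622.2 12.5 r 27.2 ell [621.9  12.4] [52.5 53.1] px [311. 208.]
 107 107 110 158 164 165 161 170 173 170 174 171 164 174 170 162 163 162 168 171 163 166 163 179 193 194 192
 108 108 142 159 160 166 165 168 164 161 169 150 106  99 105 165 179 169 166 166 162 164 169 169 171 165 181
 112 151 163 165 164 166 169 163 164 101  95  90  88  90  84  80  77  87 176 176 166 166 167 168 170 160 157
 168 164 166 165 162 167 168 171  95 156 160 156 152 154 157 159 154  89  73 114 111 124 175 171 167 167 161
 168 165 159 161 159 162 170 140 160 157 158 156 151 152 156 156 154 151 150  89 112 109 115 124 170 171 165
 161 167 167 174 165 167 151 155 160 156 157 155 150 152 155 155 152 150 152 150 114 110 111 111 123 168 163
 165 173 168 169 173 170 156 153 159 156 158 155 150 150 154 157 154 150 151 149 112 112 111 116 108 167 168
 168 167 170 167 170 170 155 154 158 157 156 156 149 151 154 155 153 150 152 149 120 112 111 114 110 167 171
 165 167 168 163 167 176 157 153 157 156 155 157 148 150 153 156 152 150 150 150 107 115 110 114 146 166 168
 171 167 166 172 162 167 167 152 156 156 153 154 148 151 154 156 152 149 151 139 110 114 113 119 175 170 179
 167 168 165 172 163 166 171 165 155 156 152 153 149 149 153 154 152 149 138 117 111 109 151 130 114 113 113
 159 160 166 168 178 171 167 163 162 162 150 154 148 149 153 155 153 175 172 174 175 169 170 111 113 111 107
 161 162 164 164 172 167 166 174 169 174 168 161 166 164 165 170 167 171 167 167 172 173 181 113 115 118 113
 166 162 164 168 167 169 168 173 167 167 175 170 167 164 159 163 166 166 171 171 168 167 167 115 113 112 112
 160 163 161 170 167 165 166 161 166 166 161 166 166 172 168 164 168 160 169 173 164 173 169 112 108 108 114
now [0.6152 0.0038 0.2023] yaw 0.464 zaxis [ 1.e-04 -2.e-04 -1.e+00] t 32.6 | shift cm [ 0.9  -0.3  20.63]
```

The cork base is at (447.4, −8.5), which is 2.4 mm off the turntable centre. The cover top is at (622.1, 12.4). All three are standing right and released, so now the cover.

Request:
{"name": "send_rows", "arguments": {"motion": [{"x": 0.5,"y": -0.2,"z": 3.5,"rx": 0,"ry": 0,"rz": 0,"jaw": 8.8},{"x": 0.5,"y": -0.3,"z": 4.8,"rx": 0,"ry": 0,"rz": 0,"jaw": 8.8},{"x": 0,"y": 0,"z": 4.8,"rx": 0,"ry": 0,"rz": 0,"jaw": 8.8},{"x": 0,"y": 0,"z": 3.5,"rx": 0,"ry": 0,"rz": 0,"jaw": 8.8},{"x": 0,"y": 0,"z": 2.2,"rx": 0,"ry": 0,"rz": 0,"jaw": 8.8}]}}

```text
clock: 33.1
tool_pos: [0.6202, 0.0131, 0.0112]
eef_rot: [0.973, 0.23, -0.002, -0.0]
contact_force: [0.3, -0.5, 0.5]
opening: 1.002
finger_force: 0.0
```

Request:
{"name": "send_rows", "arguments": {"motion": [{"x": 0,"y": 0,"z": 1,"rx": 0,"ry": 0,"rz": 0,"jaw": 8.8},{"x": 0,"y": 0,"z": 0.7,"rx": 0,"ry": 0,"rz": 0,"jaw": 8.8},{"x": 0,"y": 0,"z": 0.3,"rx": 0,"ry": 0,"rz": 0,"jaw": 8.8},{"x": 0,"y": 0,"z": 0,"rx": 0,"ry": 0,"rz": 0,"jaw": 7},{"x": 0,"y": 0,"z": 0,"rx": 0,"ry": 0,"rz": 0,"jaw": 6.2}]}}

```text
clock: 33.6
tool_pos: [0.623, 0.0132, -0.0046]
eef_rot: [0.973, 0.23, 0.001, 0.0]
contact_force: [0.2, -0.7, -1.0]
opening: 0.836
finger_force: 0.0
```

Request:
{"name": "send_rows", "arguments": {"motion": [{"x": 0,"y": 0,"z": 0,"rx": 0,"ry": 0,"rz": 0,"jaw": 5.6},{"x": 0,"y": 0,"z": 0,"rx": 0,"ry": 0,"rz": 0,"jaw": 5.3},{"x": 0,"y": 0,"z": 0,"rx": 0,"ry": 0,"rz": 0,"jaw": 5},{"x": 0,"y": 0,"z": 0,"rx": 0,"ry": 0,"rz": 0,"jaw": 5},{"x": 0,"y": 0,"z": 0,"rx": 0,"ry": 0,"rz": 0,"jaw": 5}], "grip_force": 15}}

```text
clock: 34.1
tool_pos: [0.6225, 0.0132, -0.0053]
eef_rot: [0.973, 0.23, 0.0, 0.0]
contact_force: [-0.8, 0.1, 5.4]
opening: 0.632
finger_force: 15.0
```

```bash
python3 - <<'E'
from h import *
st=get_state();t=st['tool_pos'][:2];X=np.array([np.cos(.465),np.sin(.465)])
off=(np.array([.6221,.0124])-t)@X;print('off x',off,'target',np.array([.6345,-.2443])-off*X)
go(*(np.array([.6345,-.2443])-off*X),.13)
E
```

```text
off x -0.0007137005387355165 target [ 0.63513792 -0.24397996]
now [ 0.6225  0.0132 -0.0053] yaw 0.465 zaxis [ 9.e-04 -0.e+00 -1.e+00] t 34.1 | shift cm [-10.39  23.57 -13.52]
```

Request:
{"name": "send_rows", "arguments": {"motion": [{"x": 0,"y": 0,"z": -1.5,"rx": 0,"ry": 0,"rz": 0,"jaw": 5},{"x": 0,"y": 0,"z": -3,"rx": 0,"ry": 0,"rz": 0,"jaw": 5},{"x": 0,"y": 0,"z": -4,"rx": 0,"ry": 0,"rz": 0,"jaw": 5},{"x": 0,"y": 0,"z": -3.5,"rx": 0,"ry": 0,"rz": 0,"jaw": 5},{"x": -0.6,"y": 1.4,"z": -2,"rx": 0,"ry": 0,"rz": 0,"jaw": 5}]}}

```text
clock: 34.6
tool_pos: [0.6242, 0.0013, 0.1379]
eef_rot: [0.973, 0.232, 0.002, -0.001]
contact_force: [0.0, 0.3, -0.4]
opening: 0.633
finger_force: 15.0
```

Request:
{"name": "send_rows", "arguments": {"motion": [{"x": -1.2,"y": 2.7,"z": -0.5,"rx": 0,"ry": 0,"rz": 0,"jaw": 5},{"x": -1.6,"y": 3.6,"z": 0,"rx": 0,"ry": 0,"rz": 0,"jaw": 5},{"x": -1.7,"y": 3.8,"z": 0,"rx": 0,"ry": 0,"rz": 0,"jaw": 5},{"x": -1.7,"y": 3.8,"z": 0,"rx": 0,"ry": 0,"rz": 0,"jaw": 5},{"x": -1.6,"y": 3.7,"z": 0,"rx": 0,"ry": 0,"rz": 0,"jaw": 5}]}}

```text
clock: 35.1
tool_pos: [0.6315, -0.1962, 0.1398]
eef_rot: [0.973, 0.23, -0.0, 0.0]
contact_force: [1.3, 0.2, -1.5]
opening: 0.631
finger_force: 15.0
```

Request:
{"name": "send_rows", "arguments": {"motion": [{"x": -1.2,"y": 2.8,"z": 0,"rx": 0,"ry": 0,"rz": 0,"jaw": 5},{"x": -0.6,"y": 1.4,"z": 0,"rx": 0,"ry": 0,"rz": 0,"jaw": 5},{"x": -0.2,"y": 0.4,"z": 0,"rx": 0,"ry": 0,"rz": 0,"jaw": 5},{"x": 0,"y": 0,"z": 0,"rx": 0,"ry": 0,"rz": 0,"jaw": 5},{"x": 0,"y": 0,"z": 0,"rx": 0,"ry": 0,"rz": 0,"jaw": 5}]}}

```text
clock: 35.6
tool_pos: [0.6353, -0.2412, 0.1393]
eef_rot: [0.973, 0.232, 0.0, -0.001]
contact_force: [-0.7, -0.1, -0.6]
opening: 0.635
finger_force: 15.0
```

Request:
{"name": "send_rows", "arguments": {"motion": [{"x": 0,"y": 0,"z": 1.5,"rx": 0,"ry": 0,"rz": 0,"jaw": 5},{"x": 0,"y": 0,"z": 2,"rx": 0,"ry": 0,"rz": 0,"jaw": 5},{"x": 0,"y": 0,"z": 1.5,"rx": 0,"ry": 0,"rz": 0,"jaw": 5},{"x": 0,"y": 0,"z": 0,"rx": 0,"ry": 0,"rz": 0,"jaw": 5},{"x": 0,"y": 0,"z": 0,"rx": 0,"ry": 0,"rz": 0,"jaw": 5}]}}

```text
clock: 36.1
tool_pos: [0.6349, -0.2437, 0.0887]
eef_rot: [0.973, 0.231, -0.0, -0.0]
contact_force: [0.5, -0.4, -1.1]
opening: 0.637
finger_force: 15.0
```

```bash
python3 - <<'E'
from h import *
go(.6351,-.244,.063)
E
```

```text
now [ 0.6349 -0.2437  0.0887] yaw 0.465 zaxis [-7.e-04  4.e-04 -1.e+00] t 36.1 | shift cm [0.01 0.04 2.57]
```

Request:
{"name": "send_rows", "arguments": {"motion": [{"x": 0,"y": 0,"z": 0.8,"rx": 0,"ry": 0,"rz": 0,"jaw": 5},{"x": 0,"y": 0,"z": 0.8,"rx": 0,"ry": 0,"rz": 0,"jaw": 5},{"x": 0,"y": 0,"z": 0.4,"rx": 0,"ry": 0,"rz": 0,"jaw": 5},{"x": 0,"y": 0,"z": 0,"rx": 0,"ry": 0,"rz": 0,"jaw": 5},{"x": 0,"y": 0,"z": 0,"rx": 0,"ry": 0,"rz": 0,"jaw": 5}]}}

```text
clock: 36.6
tool_pos: [0.6349, -0.2444, 0.0692]
eef_rot: [0.973, 0.23, 0.0, 0.0]
contact_force: [0.5, -0.6, -2.3]
opening: 0.635
finger_force: 15.0
```

Request:
{"name": "send_rows", "arguments": {"motion": [{"x": 0,"y": 0,"z": 0,"rx": 0,"ry": 0,"rz": 0,"jaw": 5},{"x": 0,"y": 0,"z": 0,"rx": 0,"ry": 0,"rz": 0,"jaw": 5},{"x": 0,"y": 0,"z": 0,"rx": 0,"ry": 0,"rz": 0,"jaw": 5},{"x": 0,"y": 0,"z": 0,"rx": 0,"ry": 0,"rz": 0,"jaw": 5},{"x": 0,"y": 0,"z": 0,"rx": 0,"ry": 0,"rz": 0,"jaw": 5}]}}

```text
clock: 37.1
tool_pos: [0.6349, -0.2444, 0.0693]
eef_rot: [0.973, 0.23, 0.0, 0.0]
contact_force: [0.7, -0.3, -0.7]
opening: 0.636
finger_force: 15.0
```

```bash
python3 - <<'E'
from h import *
go(.6351,-.244,.063)
w=snap('wrist','w15');pickle.dump(w,open('w15.pkl','wb'));g=w['img'].max(2).astype(int)
t=get_state()['tool_pos'];c=[.6345,-.2443]
X=np.array([np.cos(.465),np.sin(.465)])
# near (front, +X) outer edges: lower cup rim/base and cover rim, cover top
for n,z in(('base',.008),('rim low',.068),('cover top',.13)): print(n,proj(w,[*(np.array(c)+.028*X),z]).round(1),proj(w,[*c,z]).round(1))
col=int(proj(w,[*c,.13])[0][0])
print([int(v) for v in g[150:300:3,col]])
E
```

```text
now [ 0.6349 -0.2444  0.0693] yaw 0.465 zaxis [ 1.e-04 -1.e-04 -1.e+00] t 37.1 | shift cm [ 0.03 -0.03  0.63] 
base [[315.7 208.5]] [[315.7 246.7]]
rim low [[315.4 232.7]] [[315.4 281.3]]
cover top [[314.6 281.5]] [[314.7 349.1]]
[178, 199, 222, 222, 222, 223, 223, 222, 222, 222, 222, 221, 221, 222, 222, 221, 222, 221, 221, 220, 221, 117, 93, 93, 92, 93, 92, 92, 90, 149, 95, 91, 93, 91, 92, 92, 91, 90, 91, 91, 91, 91, 90, 91, 90, 90, 91, 148, 157, 156]
```

TCP XY matches the pose at which the lower cup was released, and the hand offsets agree within 0.3 mm. The near edges in the wrist picture (base row 212, lower rim row 237, cover top row 290) are shifted alike, so the cups are aligned. Lowering.

Request:
{"name": "send_rows", "arguments": {"motion": [{"x": 0,"y": 0,"z": 0.3,"rx": 0,"ry": 0,"rz": 0,"jaw": 5},{"x": 0,"y": 0,"z": 0.2,"rx": 0,"ry": 0,"rz": 0,"jaw": 5},{"x": 0,"y": 0,"z": 0.1,"rx": 0,"ry": 0,"rz": 0,"jaw": 5},{"x": 0,"y": 0,"z": 0,"rx": 0,"ry": 0,"rz": 0,"jaw": 5},{"x": 0,"y": 0,"z": 0,"rx": 0,"ry": 0,"rz": 0,"jaw": 5}]}}

```text
clock: 37.65
tool_pos: [0.6349, -0.2443, 0.0632]
eef_rot: [0.973, 0.23, -0.0, 0.0]
contact_force: [-0.4, 0.6, -1.2]
opening: 0.634
finger_force: 15.0
```

Request:
{"name": "send_rows", "arguments": {"motion": [{"x": 0,"y": 0,"z": 0.05,"rx": 0,"ry": 0,"rz": 0,"jaw": 5},{"x": 0,"y": 0,"z": 0,"rx": 0,"ry": 0,"rz": 0,"jaw": 5},{"x": 0,"y": 0,"z": 0.05,"rx": 0,"ry": 0,"rz": 0,"jaw": 5},{"x": 0,"y": 0,"z": 0,"rx": 0,"ry": 0,"rz": 0,"jaw": 5},{"x": 0,"y": 0,"z": 0,"rx": 0,"ry": 0,"rz": 0,"jaw": 5}]}}

```text
clock: 38.15
tool_pos: [0.6351, -0.2444, 0.0628]
eef_rot: [0.973, 0.23, 0.0, 0.0]
contact_force: [-2.2, 0.2, 6.2]
opening: 0.631
finger_force: 15.0
```

Contact at the expected height (6 N). I'll release gently.

Request:
{"name": "send_rows", "arguments": {"motion": [{"x": 0,"y": 0,"z": 0,"rx": 0,"ry": 0,"rz": 0,"jaw": 5.6},{"x": 0,"y": 0,"z": 0,"rx": 0,"ry": 0,"rz": 0,"jaw": 6},{"x": 0,"y": 0,"z": 0,"rx": 0,"ry": 0,"rz": 0,"jaw": 7},{"x": 0,"y": 0,"z": 0,"rx": 0,"ry": 0,"rz": 0,"jaw": 8.8},{"x": 0,"y": 0,"z": 0,"rx": 0,"ry": 0,"rz": 0,"jaw": 8.8}]}}

```text
clock: 38.65
tool_pos: [0.6348, -0.2443, 0.0619]
eef_rot: [0.973, 0.23, -0.0, -0.0]
contact_force: [-0.6, -0.1, 0.1]
opening: 0.931
finger_force: 0.0
```

Request:
{"name": "send_rows", "arguments": {"motion": [{"x": 0,"y": 0,"z": 0,"rx": 0,"ry": 0,"rz": 0,"jaw": 8.8},{"x": 0,"y": 0,"z": -1,"rx": 0,"ry": 0,"rz": 0,"jaw": 8.8},{"x": 0,"y": 0,"z": -3,"rx": 0,"ry": 0,"rz": 0,"jaw": 8.8},{"x": 0,"y": 0,"z": -4,"rx": 0,"ry": 0,"rz": 0,"jaw": 8.8},{"x": 0,"y": 0,"z": -5,"rx": 0,"ry": 0,"rz": 0,"jaw": 8.8}]}}

```text
clock: 39.15
tool_pos: [0.6337, -0.2439, 0.1928]
eef_rot: [0.973, 0.23, -0.001, -0.001]
contact_force: [0.7, 0.4, -0.6]
opening: 1.0
finger_force: 0.0
```

Request:
{"name": "send_rows", "arguments": {"motion": [{"x": 0,"y": 0,"z": -3,"rx": 0,"ry": 0,"rz": 0,"jaw": 8.8},{"x": -2,"y": 0,"z": 0,"rx": 0,"ry": 0,"rz": 0,"jaw": 8.8},{"x": -3,"y": 0,"z": 0,"rx": 0,"ry": 0,"rz": 0,"jaw": 8.8},{"x": 0,"y": 0,"z": 0,"rx": 0,"ry": 0,"rz": 0,"jaw": 8.8},{"x": 0,"y": 0,"z": 0,"rx": 0,"ry": 0,"rz": 0,"jaw": 8.8}]}}

```text
clock: 39.65
tool_pos: [0.5901, -0.2673, 0.2232]
eef_rot: [0.973, 0.23, 0.0, 0.0]
contact_force: [0.1, 0.6, 0.5]
opening: 0.998
finger_force: 0.0
```

Request:
{"name": "send_rows", "arguments": {"motion": [{"x": 0,"y": 0,"z": 0,"rx": 0,"ry": 0,"rz": 0,"jaw": 8.8},{"x": 0,"y": 0,"z": 0,"rx": 0,"ry": 0,"rz": 0,"jaw": 8.8},{"x": 0,"y": 0,"z": 0,"rx": 0,"ry": 0,"rz": 0,"jaw": 8.8},{"x": 0,"y": 0,"z": 0,"rx": 0,"ry": 0,"rz": 0,"jaw": 8.8},{"x": 0,"y": 0,"z": 0,"rx": 0,"ry": 0,"rz": 0,"jaw": 8.8}]}}

```text
clock: 40.15
tool_pos: [0.5904, -0.2665, 0.2221]
eef_rot: [0.973, 0.231, -0.0, -0.0]
contact_force: [0.1, -0.1, 0.5]
opening: 1.0
finger_force: 0.0
```

```bash
python3 - <<'E'
from h import *
s=snap('wrist','w16');pickle.dump(s,open('w16.pkl','wb'));hsv=cv2.cvtColor(s['img'],cv2.COLOR_RGB2HSV);g=s['img'].max(2).astype(int)
c=proj(s,[.6345,-.2443,.128])[0];print(c);x,y=c.astype(int)
m=((hsv[...,1]<45)&(g>120)&(g<200)).astype(np.uint8);blob(s,m,(x-50,y-50,x+50,y+50),.128,'stack top')
for r in range(y-60,y+50,6): print(r,''.join('%4d'%v for v in g[r,x-52:x+54:4]))
go(.6,-.24,.2)
E
```

```text
[316.15691663 171.54743589]
stack top circ 638.4 -248.9 r 33.1 ell [ 635.9 -247.7] [52.2 63.6] px [321. 170.]
111  154 157 155 160 167 167 182 188 202 216 216 216 216 216 217 217 217 185 190 188 188 189 186 186 188 190 190
117  156 162 159 158 160 170 169 216 217 217 216 217 216 216 216 216 217 217 217 172 191 188 189 189 189 186 187
123  155 160 163 160 181 177 217 216 216 217 216 216 216 216 217 216 216 216 216 216 200 188 190 192 189 189 190
129  156 159 160 170 171 217 216 217 216 217 216 216 216 217 216 216 217 216 217 216 216 217 169 189 189 191 191
135  159 163 160 199 216 216 216 215 216 216 217 214 136 114 105 204 218 216 215 216 216 216 216 207 186 187 188
141  159 150 201 217 216 217 217 217 215 146 160 158 151 156 155 157 157 154 195 217 216 216 215 215 216 168 190
147  153 216 216 217 216 217 217 163 160 155 160 158 152 154 155 156 157 154 150 151 139 192 217 216 214 214 212
153  217 216 216 216 216 216 160 161 161 155 159 159 150 152 153 156 155 153 148 148 155 131 142 141 140 190 215
159  216 216 216 216 216 168 157 158 159 154 158 158 148 154 153 155 155 153 148 150 1
[... 554 characters left out ...]
1 147 148 152 128 131 127 124 124 123
195  186 188 186 186 186 188 182 147 155 152 153 153 145 150 150 152 152 151 146 148 114 130 130 129 130 128 127
201  180 181 185 187 188 187 185 188 175 151 151 151 145 148 149 151 153 151 160 127 190 199 136 128 129 129 130
207  163 170 179 179 180 184 187 187 186 184 194 205 196 168 161 203 213 182 174 176 181 185 185 188 198 198 196
213  163 164 165 164 163 163 170 179 184 187 188 182 207 213 213 212 161 187 187 187 183 180 176 181 185 184 189
219  174 170 166 164 166 164 164 165 163 169 178 181 186 183 207 145 188 190 189 187 187 187 187 183 179 176 180
now [ 0.5904 -0.2666  0.2221] yaw 0.465 zaxis [ 0.  0. -1.] t 40.2 | shift cm [ 2.06 -1.95  2.21]
```

The stack's top disc is centred at about (316.5,172) against a predicted (316.2,171.5). It is standing level and square, and the gripper is clear, so I'm handing in.

```bash
python3 -c "
from plant import *
print(finish_job())"
```

```text
the job is handed in; nothing more can be done
None
```

The job is handed in at about 40 s: the beetle is on the turntable, the cup on the tile and the jar (parked on the mat on the way) on the tray, each within about 3 mm of centre by the last pictures, and the cover cup then went rim on rim onto the open cup; on the first try at the open cup the fingers caught only its rim and shifted it slightly, but it stayed upright, and the brush pot and bottle were kept clear of but not re-measured at the end.

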